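# Gauge the marked spot on a glass blank

### The job

The felt-padded hold-down arm covers the ring mark on the sloping glass disc. First push the arm's T-bar down until the arm stands fully up at its stop, and leave it up. Then take the pencil-shaped probe out of its stand and finish holding it, square to the sloping glass, with its tip inside the ring and pressing gently so that the glass sinks about half-way into its sprung seat; end while still gripping and pressing, touch the glass with nothing but the probe, and leave the tumbler, mug and stone alone.

Things in the scene. Friction and masses are not known exactly. Their poses are not given: they have to be found in the camera images.
- station: Fixed grey gauging station; origin on the table, between the glass and the hinge head; z up. Base plate 110 mm (its x) by 280 mm (its y, from -150 to +130 mm), 12 mm thick. Its +y points from the glass towards the T-bar (about the world's +y, yawed up to 0.35 rad). Along its y: ring mark at -90 mm, hinge head at +50 mm (two cheeks, 42 mm over all in x, 36 mm in y, top at z 99 mm), T-bar at about +115 mm.
- hinge (a point): The hinge axis of the hold-down arm, midway between the cheeks, 85 mm above the table. The axis runs along the station's x. It does not move.
- holddown (a joint): Angle of the hold-down arm (rad): 0 = felt pad resting on the glass over the ring (it starts between 0 and 0.15), 1.3 = fully up at its stop (the arm then stands nearly upright beside its hinge, top 245 mm above the table). Stiff hinge: it stays where it is left. Pushing the T-bar down raises it; this takes about 5 to 8 N.
- tbar (a point): Centre of the black T-bar at the tail end of the hold-down arm: a round bar 18 mm thick and 46 mm long, lying along the station's x. It moves on a circle of 84.5 mm radius about the hinge: at joint 0 it is 65 mm beyond the hinge (station +y) and 54 mm above it (139 mm above the table); at 1.3 it is 69 mm beyond and 48 mm below it (37 mm above the table).
- mark (a point): Centre of the dark pen-drawn ring (inside diameter 14 mm, outside 18 mm) in the middle of the top of the clear glass disc (diameter 90 mm, 14 mm thick), 75 mm above the table when not pressed. This point's z axis is square to the glass, outwards; the face slopes 15 degrees (0.262 rad), going down towards the station's -y, so the z axis leans 15 degrees from vertical towards the station's -y (away from the hinge). Moves with the glass.
- glass (a joint): How far the glass has been pressed into its sprung seat along the square-on direction (m): 0 = free, 0.008 = bottomed. It takes about 0.9 N to start and 0.6 N per mm after that (about 3.3 N at half-way, 4 mm). Smooth, with some damping.
- probe_grip (a point): Where to grip the probe: on its axis, 128 mm above its tip and 32 mm below its flat top, on the black round barrel of diameter 22 mm (barrel from 66 to 160 mm above the tip). z along the probe, from tip to top. The probe weighs about 0.15 kg; it stands upright, its grip point about 143 mm above the table.
- probe_tip (a point): The tip of the probe, a steel ball of 6 mm diameter (this point is its lowest point). z along the probe, from tip to top. Above the tip it is a cone, then a steel shank of diameter 16 mm up to a flange of diameter 32 mm at 60 to 66 mm from the tip.
- stand: Fixed grey block 80 x 80 x 75 mm high with a through hole of diameter 23 mm in the middle; the probe hangs in it by its flange, its lower 60 mm inside the hole: lift it straight up by more than 60 mm to clear. Origin under its centre.
- tumbler: Bystander: a clear glass tumbler, 90 mm high, rim diameter 70 mm; origin under its centre.
- mug: Bystander: a clear glass mug with a handle, 85 mm high, rim diameter 74 mm; origin under its centre.
- stone: Bystander: a grey dressing stone, 50 x 70 x 22 mm; origin under its centre.
Things that resemble listed ones, but are neither listed nor needed, are in the scene too. Of the things like the part that bears probe_grip, leave any that is orange; of the rest the larger one is meant.

How it is judged:
By the outcome, as a careful person would: the job done as asked, in the order asked, and still so for the second after the job is handed in, while the arm keeps its last pose, push and grip.
It also fails if it takes over 64 s, if anything falls off the work surface, if the arm or the gripper's body presses on something with over 40 N, if the wrist force passes 120 N, or if a joint passes its speed limit or range.

### The arm

A 6-joint arm with a two-finger parallel gripper is mounted at the origin on the work surface. World frame = base frame: x ahead of the robot, y to its left, z up, the work surface at z = 0. Lengths are in mm, angles in rad, forces in N, time in s.
With the tool pointing down it reaches from about 300 to 775 mm from the base axis. Payload 14.6 kg.
Tool frame: the origin (TCP) lies on the centre line of the jaws, within the pads' length; the fingertips stand 22 mm ahead of it and the grasp point (between the pads) lies 3 mm ahead of it (manip.tcp_to_tips is the distance from the TCP to the fingertips, in mm); z points along the fingers, y is the direction in which the jaws open and shut (so a half turn about z gives the same grasp; the last joint's range is limited). The gripper opens to 94 mm and grips with 3 to 60 N. Pads are 16 mm wide; open, the fingers measure 119 mm over their backs; the gripper's body (75 mm by 177 mm) begins 78 mm behind the grasp point.
Start: joints at [-1.171, 0.3, 1.521, -0, 1.321, -0.067], TCP at [247.509, -491.15, 227.446] pointing down, gripper open.
Joint ranges: [-3.03, 3.03], [-0.79, 2.21], [0.23, 2.52], [-1.04, 4.18], [0, 3.07], [-2.55, 2.55]. Speed limits (rad/s): [2.22, 2.22, 2.57, 3.14, 3.14, 3.14].

### API

Orientations are given as [roll, pitch, yaw] about the fixed x, y, z axes, in that order (R = Rz(yaw) Ry(pitch) Rx(roll)).
In Python, from cell import manip, vision, workorder gives the robot as it stands.
- The arm moves only by the tool carry_out, never from a script. Its argument "deltas" is a list of rows, each a list of 3 entries, a list of its own where there are three numbers: the shift along the tool's x, y, z in cm, then the turn about the tool's z in degrees, then the opening, from 0 (shut) to 1 (fully open). A call has 1 to 20 rows; each row shifts and turns the commanded pose from where the row before left it, along the tool's axes as they then stand; what a row does not reach is not made up. A row lasts 1/12 s, in which the tool goes at most 41.7 mm and 7.16 degrees, less where a joint would pass 70% of its speed; a pose out of reach is approached as far as the arm can. A call with a gripper value outside its range is refused whole. The fingers move at their own pace and stop on an object; "grip_force" is the grip in N (left out, the last holds). Time passes only in rows, so rows that do not move let the fingers close. It gives the time, the measured TCP pose, the force and the opening at its end, in the units of the state.
- manip.read_state(): the state, without advancing time (a new reading comes with each control period).
- vision.camera(name): name is "scene" or "top" or "wrist"; returns (picture, depth): 384x512x3 uint8, red, green, blue; 384x512 float32, mm along the optical axis (not along the pixel's ray), 0 where there is no reading.
- vision.calibration(name): a dict with "mtx" (3x3 intrinsics, pixels), "eye" and "orientation" of the camera in the world. Camera axes: x right, y down, z forward; pixel columns grow to the right and rows downward; lengths in mm; the calibration is good to about 2 mm. The wrist camera is an equidistant fisheye: a pixel r from the principal point sees the ray r / f radians off the axis. A picture is of the moment at which its call begins: read the wrist's pose just before it. calibration takes no time and is no camera call; for the wrist camera it gives the pose at the moment of the call.
- workorder.sign_off(): hands the job in, once; it reports no verdict.
The state is a dict: "clock": time; "joints": joint angles; "qd": joint speeds; "effort": joint torques, N m; "eef_pos": TCP position; "eef_rot": TCP orientation; "wrist_force": force on the tool from outside, world axes, zero at the start; "moment": the same for the moment, N m; "finger_gap": finger opening in mm.
Only numpy, scipy, OpenCV 4.12 (cv2) and the standard library are available. Lean on these libraries where they do the work, as an engineer would, in place of code of your own. Each camera call takes 0.05 s, during which the arm holds its last target.

## Working session

There is one attempt and no reset: what is moved stays moved. The work goes in short steps, Python scripts to look and compute and a tool call to move; the robot and the scene stay as the last step left them, time stands still between calls to the robot, and variables do not carry over. Pictures are saved under pics/ and viewed, and the job is handed in when it is done.

Besides the shell and the picture viewer there is one more tool, called after "Call:" by a JSON object that holds its "fn" and its "kwargs". carry_out: Moves the arm, as the interface text tells. Its arguments: {"type":"object","properties":{"deltas":{"type":"array","items":{"type":"array"}},"grip_force":{"type":"number"}},"required":["deltas"]}

```bash
ls; mkdir -p pics
python3 - <<'E'
from cell import manip, vision
import cv2
s=manip.read_state(); print(s)
for n in ["scene","top","wrist"]:
    c=vision.calibration(n); print(n,c)
    p,d=vision.camera(n); cv2.imwrite(f"pics/{n}0.png",p[:,:,::-1])
E
```

```text
pics
{'clock': 0.0, 'joints': array([-1.17059540e+00,  3.00484165e-01,  1.52155691e+00,  3.13089047e-05,
        1.32070817e+00, -6.65906160e-02]), 'qd': array([0.00047954, 0.00089415, 0.00109805, 0.00048644, 0.00101055,
       0.00026853]), 'effort': array([-4.19859134e-03, -5.31813276e+01, -3.52743816e+01,  7.06927897e-02,
        2.44660873e-02, -1.15788298e-04]), 'eef_pos': array([ 247.43198227, -490.94294822,  226.88937786]), 'eef_rot': array([-3.14044064e+00, -1.07220033e-04,  4.66783712e-01]), 'wrist_force': array([ 0.1510476 , -0.37268276,  0.21224603]), 'moment': array([ 0.02653468, -0.0430994 ,  0.02059285]), 'finger_gap': 93.88178529500041}
scene {'mtx': array([[438.53450668,   0.        , 252.90524124],
       [  0.        , 438.53450668, 187.99532073],
       [  0.        ,   0.        ,   1.        ]]), 'eye': array([1237.48075734, -433.08012985,  634.21009497]), 'orientation': array([-2.19246707, -0.01691005,  1.03847175])}
top {'mtx': array([[392.25901502,   0.        , 259.45004793],
       [  0.        , 392.25901502, 197.33590353],
       [  0.        ,   0.        ,   1.        ]]), 'eye': array([437.57780939, -60.86073017, 936.01716098]), 'orientation': array([-2.91065606,  0.00520528, -1.58336013])}
wrist {'mtx': array([[297.31863964,   0.        , 256.92937973],
       [  0.        , 297.31863964, 188.41412733],
       [  0.        ,   0.        ,   1.        ]]), 'eye': array([ 311.76424447, -458.44149908,  383.68796999]), 'orientation': array([ 2.88661077e+00,  4.79376835e-04, -1.10458550e+00])}
```

View pics/scene0.png

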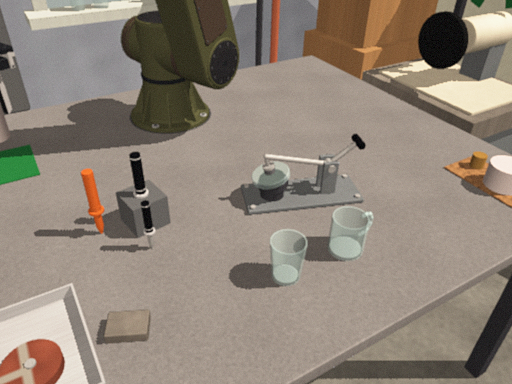

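View pics/top0.png

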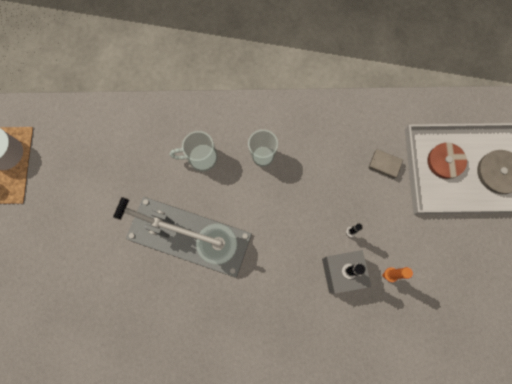

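View pics/wrist0.png

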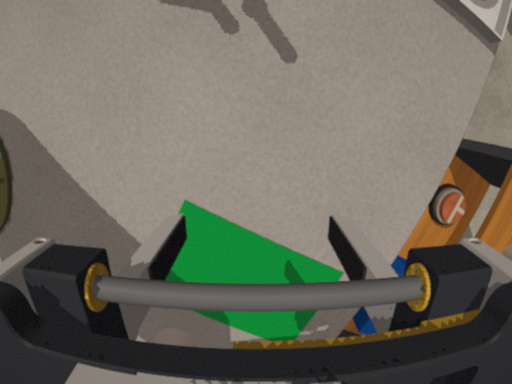

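```bash
cat > h.py <<'E'
import numpy as np, cv2
from scipy.spatial.transform import Rotation as R
from cell import manip, vision
def cal(n):
    c=vision.calibration(n); return c["mtx"],np.array(c["eye"]),R.from_euler('xyz',c["orientation"]).as_matrix()
def ray(n,u,v,c=None):
    K,e,M=c or cal(n)
    x=(u-K[0,2])/K[0,0]; y=(v-K[1,2])/K[1,1]
    if n=="wrist":
        th=np.hypot(x,y); d=np.array([np.sin(th)*x/max(th,1e-9),np.sin(th)*y/max(th,1e-9),np.cos(th)])
    else: d=np.array([x,y,1.]); 
    return e,M@d
def proj(n,P,c=None):
    K,e,M=c or cal(n)
    q=M.T@(np.asarray(P,float)-e)
    if n=="wrist":
        th=np.arctan2(np.hypot(q[0],q[1]),q[2]); r=np.hypot(q[0],q[1])
        x,y=th*q[0]/r,th*q[1]/r
    else: x,y=q[0]/q[2],q[1]/q[2]
    return np.array([K[0,0]*x+K[0,2],K[1,1]*y+K[1,2]])
def atz(n,u,v,z,c=None):
    e,d=ray(n,u,v,c); return e+d*(z-e[2])/d[2]
def tri(obs):
    # obs list of (n,u,v[,c])
    A=np.zeros((3,3));b=np.zeros(3);L=[]
    for o in obs:
        e,d=ray(*o); d=d/np.linalg.norm(d); P=np.eye(3)-np.outer(d,d); A+=P;b+=P@e;L.append((P,e))
    X=np.linalg.solve(A,b); return X,[np.linalg.norm(P@(X-e)) for P,e in L]
def crop(p,u0,v0,u1,v1,k,name):
    q=cv2.resize(p[v0:v1,u0:u1,::-1],None,fx=k,fy=k,interpolation=cv2.INTER_CUBIC)
    st=10 if k>=4 else 20
    for u in range((u0+st-1)//st*st,u1,st):
        cv2.line(q,(int((u-u0+.5)*k),0),(int((u-u0+.5)*k),5),(0,255,255),1); cv2.putText(q,str(u),(int((u-u0)*k)-8,16),0,.35,(0,255,255),1)
    for v in range((v0+st-1)//st*st,v1,st):
        cv2.line(q,(0,int((v-v0+.5)*k)),(5,int((v-v0+.5)*k)),(0,255,255),1); cv2.putText(q,str(v),(7,int((v-v0+.5)*k)+4),0,.35,(0,255,255),1)
    cv2.imwrite("pics/"+name+".png",q)
E
python3 - <<'E'
from h import *
p,d=vision.camera("scene"); np.save("sd.npy",d); crop(p,235,130,370,215,5,"s_st"); crop(p,75,140,180,255,5,"s_pr")
p,d=vision.camera("top"); np.save("td.npy",d);crop(p,105,190,260,280,5,"t_st"); crop(p,315,210,420,300,6,"t_pr")
E
```

```text
(no output)
```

View pics/s_st.png

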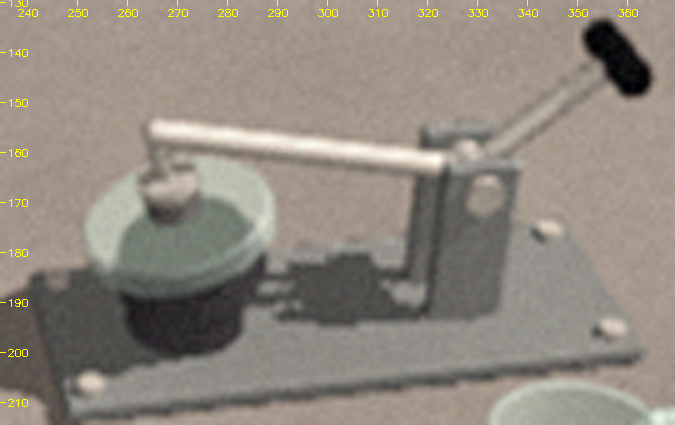

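View pics/s_pr.png

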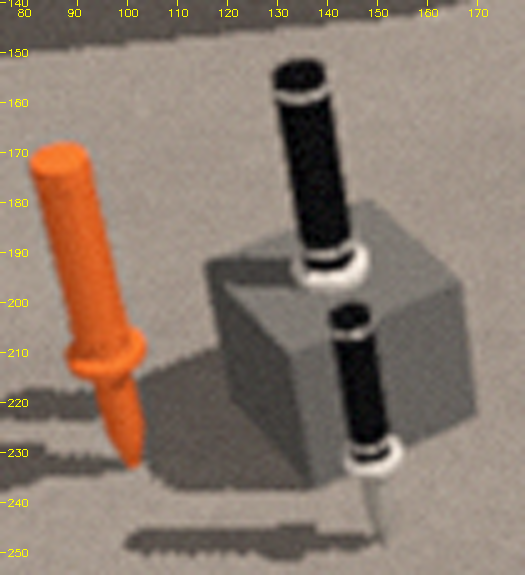

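View pics/t_st.png

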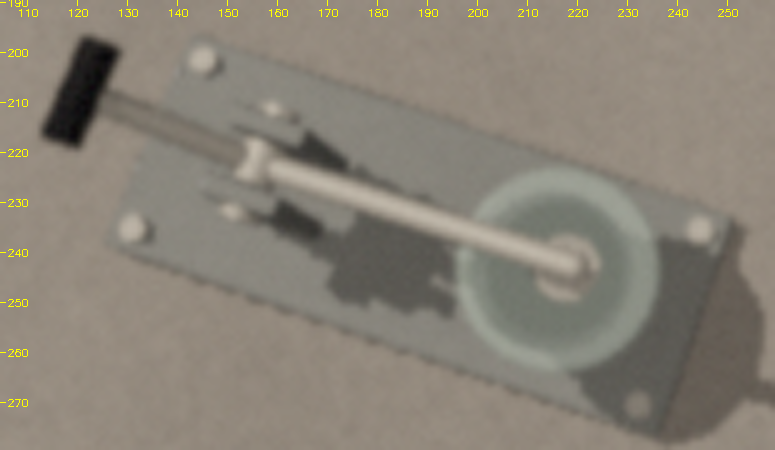

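View pics/t_pr.png

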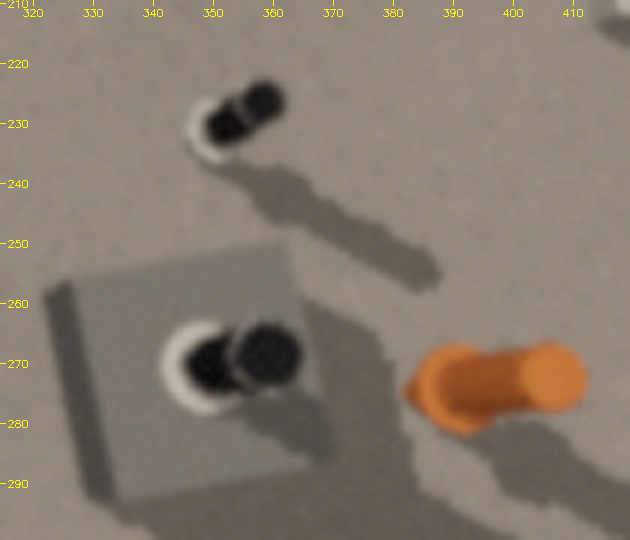

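Run:
```python
from h import *
ct=cal("top"); cs=cal("scene")
print("tbar",tri([("top",120.6,207.8),("scene",357.9,140.9)]))
print("probe top",tri([("top",359.2,268.8),("scene",134.5,154.5)]))
print("small top",tri([("top",358.5,226.5),("scene",144.5,202.5)]))
cn=[atz("top",u,v,12)[:2] for u,v in [(251.5,232.9),(236.5,277.1),(126.1,238.1),(145.5,197.1)]]
print(cn)
A,B,C,D=cn
print("len",np.linalg.norm(A-D),np.linalg.norm(B-C),np.linalg.norm(A-B),np.linalg.norm(C-D))
y=((D-A)+(C-B)); y/=np.linalg.norm(y); yaw=np.arctan2(-y[0],y[1]); x=np.array([y[1],-y[0]])
ctr=sum(cn)/4; org=ctr+10*y
print("yaw",yaw,"org",org)
for nm,l,z in [("mark",-90,75),("hinge",50,85),("tbar",115,139)]:
    P=np.r_[org+l*y,z]; print(nm,P,proj("top",P),proj("scene",P))
# stand top corners
print("probe axis at flange z75", atz("top",348,271,75))
sc=[atz("top",u,v,75)[:2] for u,v in [(326.2,256.5),(362,249.5),(369.2,286.5),(333.7,292.8)]]
print("stand",sc,sum(sc)/4)
```

```text
tbar (array([605.93527879, 228.55195723, 140.90619426]), [np.float64(0.5499896632816065), np.float64(0.5499896632815631)])
probe top (array([ 473.71726935, -248.43897514,  174.00099629]), [np.float64(0.4474320139418559), np.float64(0.44743201394200915)])
small top (array([ 563.6803434 , -266.2523201 ,  120.05920984]), [np.float64(0.29778631378041204), np.float64(0.29778631378041864)])
[array([568.58359225, -38.85601849]), array([466.3415042 ,  -3.38848977]), array([560.15396911, 257.99586681]), array([659.28530136, 217.40574606])]
len 271.83982785230444 277.70948928605424 108.21917649390396 107.11946105351146
yaw -0.34240797897214903 org [566.94865429 117.70876518]
mark [536.73059121  32.9333639   75.        ] [218.19965279 243.72185291] [268.72776921 173.11711819]
hinge [583.73646712 164.80621034  85.        ] [157.99186433 222.60340213] [327.28142921 164.1203706 ]
tbar [605.56062379 226.03288905 139.        ] [122.35092079 208.29544932] [357.06086381 141.74579558]
probe axis at flange z75 [ 474.22108664 -247.86431987   75.        ]
stand [array([ 505.84305639, -202.48227378]), array([ 519.98397507, -281.36100892]), array([ 441.07076753, -291.03169344]), array([ 428.94366621, -214.49816771])] [ 473.9603663  -247.34328596]
```

Call:
{"fn": "carry_out", "kwargs": {"deltas": [[[0,0,0],-7,0],[[0,0,0],-7,0],[[0,0,0],-7,0],[[0,0,0],-7,0],[[0,0,0],-7,0],[[0,0,0],-7,0],[[0,0,0],-1.6,0]]}}

```text
clock: 0.83
eef_pos: [247.5, -491.1, 227.3]
eef_rot: [-3.141, -0.0, 1.235]
wrist_force: [0.0, -0.5, -0.6]
finger_gap: 50.6
```

Call:
{"fn": "carry_out", "kwargs": {"deltas": [[[2,0.24,0],0,0],[[4,0.48,0],0,0],[[4,0.48,0],0,0],[[4,0.48,0],0,0],[[4,0.48,0],0,0],[[4,0.48,0],0,0],[[4,0.48,0],0,0],[[4,0.48,0],0,0],[[4,0.48,0],0,0],[[4,0.48,0],0,0],[[4,0.48,0],0,0],[[4,0.48,0],0,0],[[4,0.48,0],0,0],[[4,0.48,0],0,0],[[4,0.48,0],0,0],[[4,0.48,0],0,0],[[4,0.48,0],0,0],[[4,0.48,0],0,0],[[4,0.48,0],0,0],[[3,0.36,0],0,0]]}}

```text
clock: 2.5
eef_pos: [594.0, 205.8, 227.0]
eef_rot: [-3.141, 0.0, 1.229]
wrist_force: [-0.2, -0.7, 0.9]
finger_gap: 0.5
```

Run:
```python
from h import *
s=manip.read_state(); print(s['eef_pos'],s['eef_rot'],s['joints'],s['finger_gap'])
p,d=vision.camera("scene"); crop(p,230,60,380,220,4,"s1")
p,d=vision.camera("wrist"); cv2.imwrite("pics/w1.png",p[:,:,::-1])
```

```text
[594.04862695 205.78170649 227.02542867] [-3.14127220e+00  1.04702599e-05  1.22893715e+00] [2.75148877e-01 4.78260722e-01 1.27666787e+00 1.79909123e-04
 1.38693149e+00 6.16975139e-01] 0.4806284328105115
```

View pics/s1.png

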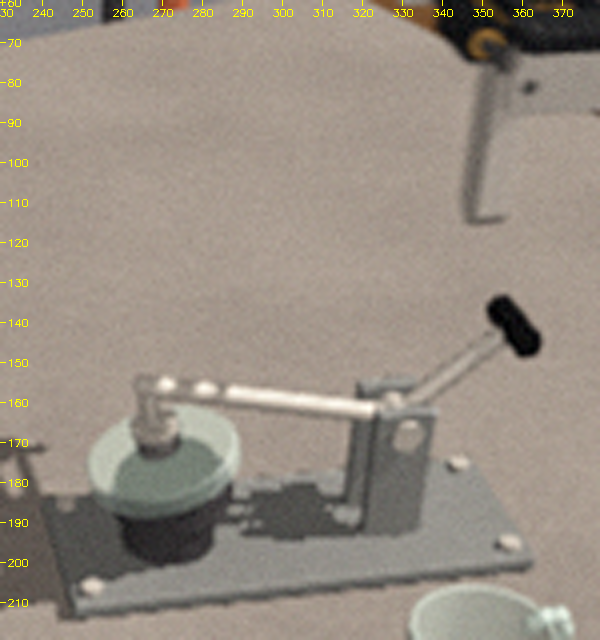

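View pics/w1.png

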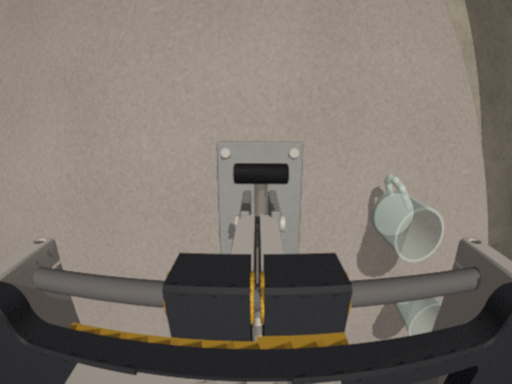

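Run:
```python
from h import *
print(tri([("top",120.6,207.8),("scene",357.9,140.9),("wrist",261,174)]))
T=tri([("top",120.6,207.8),("scene",357.9,140.9),("wrist",261,174)])[0]
s=manip.read_state(); Rm=R.from_euler('xyz',s['eef_rot']).as_matrix()
print(Rm.T@(T-s['eef_pos']), Rm.T@(np.array([583.7,164.8,85])-s['eef_pos']))
# station edges in wrist at z=12
for u,v in [(217,141),(303,141),(220,250),(300.5,250),(226,153),(294,153)]: print(atz("wrist",u,v,12))
```

```text
(array([605.22938424, 227.53829582, 141.84325126]), [np.float64(1.325556002515869), np.float64(1.190919532674113), np.float64(1.9615760526426391)])
[23.61684504  3.66370885 84.34121273] [-42.69235043   4.32044218 141.20440521]
[558.1330407  258.62142057  12.        ]
[660.05363624 222.69903306  12.        ]
[506.84905848 117.51488368  12.        ]
[612.55282109  79.99087525  12.        ]
[563.5028218  240.41341561  12.        ]
[644.41178459 211.8767069   12.        ]
```

Call:
{"fn": "carry_out", "kwargs": {"deltas": [[[0.7,0.1,1.2],0,0],[[0.7,0.1,1.2],0,0],[[0.7,0.1,1.2],0,0],[[0.6,0.1,1.2],0,0],[[0,0,0],0,0]]}}

```text
clock: 3.02
eef_pos: [605.7, 227.1, 175.8]
eef_rot: [-3.138, 0.003, 1.228]
wrist_force: [0.2, 0.4, 0.3]
finger_gap: 0.7
```

Call:
{"fn": "carry_out", "kwargs": {"deltas": [[[0.1,0,0.4],0,0],[[0.2,0,0.4],0,0],[[0.26,0,0.42],0,0],[[0.26,0,0.42],0,0],[[0.26,0,0.42],0,0],[[0.26,0,0.42],0,0],[[0.12,0,0.4],0,0],[[0.12,0,0.4],0,0],[[0.12,0,0.4],0,0],[[0.12,0,0.4],0,0]]}}

```text
clock: 3.85
eef_pos: [613.3, 245.2, 140.0]
eef_rot: [3.139, -0.003, 1.228]
wrist_force: [0.7, 3.7, 5.1]
finger_gap: 0.8
```

Call:
{"fn": "carry_out", "kwargs": {"deltas": [[[0.1,0,0.4],0,0],[[0.08,0,0.4],0,0],[[0.06,0,0.4],0,0],[[0.04,0,0.4],0,0],[[0.02,0,0.4],0,0],[[0,0,0.4],0,0],[[0,0,0.4],0,0],[[-0.02,0,0.4],0,0],[[-0.04,0,0.4],0,0],[[-0.06,0,0.4],0,0],[[-0.08,0,0.4],0,0],[[-0.1,0,0.4],0,0],[[-0.12,0,0.4],0,0],[[-0.15,0,0.4],0,0]]}}

```text
clock: 5.02
eef_pos: [611.5, 241.5, 82.2]
eef_rot: [-3.141, 0.0, 1.228]
wrist_force: [1.3, 3.0, 3.6]
finger_gap: 0.7
```

Run:
```python
from h import *
p,d=vision.camera("scene"); crop(p,230,40,390,220,4,"s2")
```

```text
(no output)
```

View pics/s2.png

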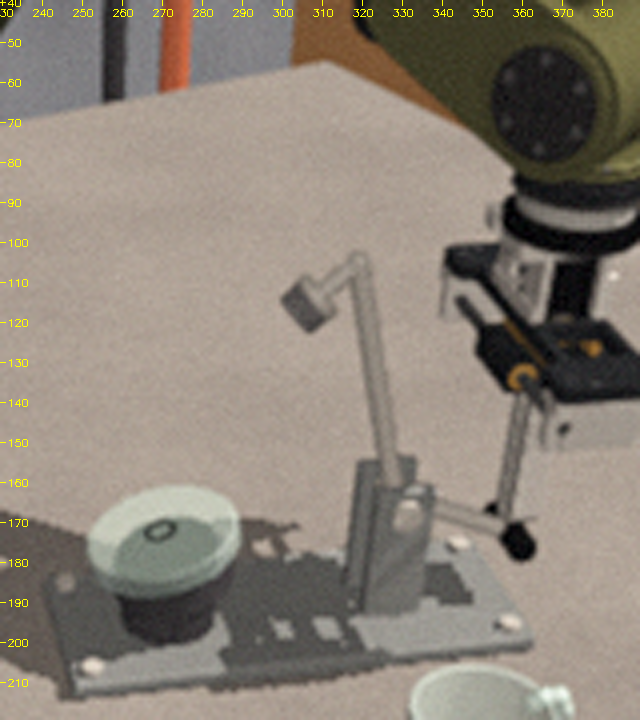

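Call:
{"fn": "carry_out", "kwargs": {"deltas": [[[-0.15,0,0.3],0,0],[[-0.16,0,0.3],0,0],[[-0.16,0,0.3],0,0],[[-0.16,0,0.3],0,0],[[-0.1,0,0.2],0,0],[[0,0,0.1],0,0],[[0,0,0],0,0]]}}

```text
clock: 5.65
eef_pos: [609.4, 235.0, 68.3]
eef_rot: [3.141, -0.001, 1.228]
wrist_force: [-1.1, 5.3, 7.7]
finger_gap: 0.3
```

Call:
{"fn": "carry_out", "kwargs": {"deltas": [[[0,0,0.1],0,0],[[0,0,0.1],0,0],[[0,0,0],0,0]]}}

```text
clock: 5.9
eef_pos: [609.6, 235.1, 67.7]
eef_rot: [3.14, -0.002, 1.228]
wrist_force: [-4.2, 3.8, 19.8]
finger_gap: 0.6
```

Call:
{"fn": "carry_out", "kwargs": {"deltas": [[[0,0,-0.2],0,0],[[0,0,-0.5],0,0],[[0.1,0,-2],0,0],[[0,0,-4],0,0],[[0,0,-4],0,0],[[0,0,-4],0,0],[[0,0,-4],0,0],[[0,0,-4],0,0],[[0,0,0],0,0.5]]}}

```text
clock: 6.65
eef_pos: [610.6, 235.4, 301.3]
eef_rot: [3.133, -0.006, 1.227]
wrist_force: [0.7, -0.8, 0.7]
finger_gap: 4.3
```

Run:
```python
from h import *
s=manip.read_state(); print(s['eef_pos'],s['eef_rot'],s['joints'],s['finger_gap'],s['wrist_force'])
p,d=vision.camera("scene"); crop(p,230,90,390,220,5,"s3")
p,d=vision.camera("top"); crop(p,105,180,260,290,5,"t3")
Rm=R.from_euler('xyz',s['eef_rot']).as_matrix()
print(Rm.T@(np.array([473.9,-248.2,146])-s['eef_pos']))
```

```text
[610.57761701 235.44111437 301.3098261 ] [ 3.13269439 -0.00589711  1.22729299] [ 3.12362866e-01  5.00291025e-01  1.07627369e+00 -7.53237582e-04
  1.55437962e+00  6.55900792e-01] 4.269287210841109 [ 0.70332546 -0.80113901  0.6633184 ]
[-502.32558577   32.83446197  152.64843454]
```

View pics/s3.png

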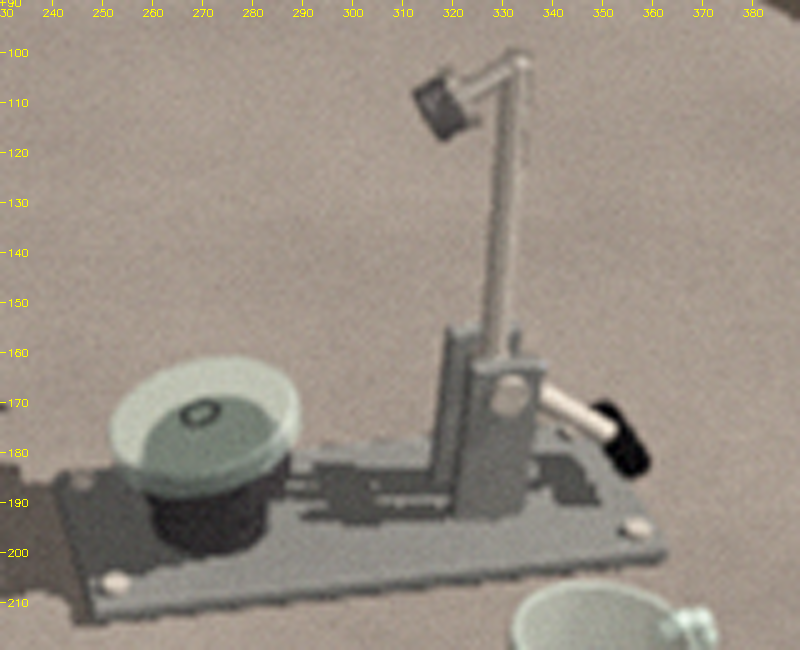

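View pics/t3.png

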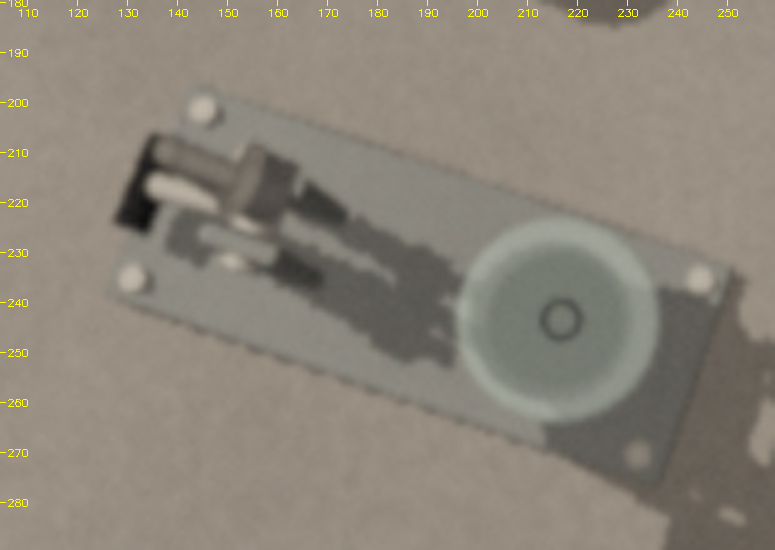

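Run:
```python
from h import *
print("mark",tri([("top",216.7,243.5),("scene",269.7,171.9)]))
print("tbar",tri([("top",132.1,216.1),("scene",353.7,177.5)]))
print(atz("top",216.7,243.5,75),atz("scene",269.7,171.9,75))
y=np.array([.335,.942]); print("exp tbar",np.array([583.7,164.8])+69*y)
```

```text
mark (array([536.83545619,  35.70631468,  77.57041123]), [np.float64(0.2659227658230888), np.float64(0.26592276582309804)])
tbar (array([607.03405663, 236.89926225,  37.69564293]), [np.float64(1.7430129961891923), np.float64(1.743012996189293)])
[537.26085613  36.23293295  75.        ] [533.52750757  37.60357349  75.        ]
exp tbar [606.815 229.798]
```

Call:
{"fn": "carry_out", "kwargs": {"deltas": [[[-2.3,0.15,0],0,0.5],[[-4,0.26,0],0,0.5],[[-4,0.26,0],0,0.5],[[-4,0.26,0],0,0.5],[[-4,0.26,0],0,0.5],[[-4,0.26,0],0,0.5],[[-4,0.26,0],0,0.5],[[-4,0.26,0],0,0.5],[[-4,0.26,0],0,0.5],[[-4,0.26,0],0,0.5],[[-4,0.26,0],0,0.5],[[-4,0.26,0],0,0.5],[[-4,0.26,0],0,0.5],[[0,0,0],0,0.5]]}}

```text
clock: 7.92
eef_pos: [468.3, -254.1, 290.3]
eef_rot: [-3.137, 0.001, 1.223]
wrist_force: [0.4, 1.7, -0.5]
finger_gap: 46.9
```

Run:
```python
from h import *
s=manip.read_state(); print(s['eef_pos'],s['eef_rot'],s['joints'],s['finger_gap'],s['wrist_force'])
Rm=R.from_euler('xyz',s['eef_rot']).as_matrix()
print(Rm.T@(np.array([473.9,-248.2,146])-s['eef_pos']))
print("exp px top", proj("wrist",[473.8,-248.3,175]), "flange",proj("wrist",[473.8,-248.3,81]))
p,d=vision.camera("wrist"); cv2.imwrite("pics/w4.png",p[:,:,::-1])
```

```text
[ 468.29385013 -254.14628499  290.30135376] [-3.13734384e+00  6.13178346e-04  1.22250560e+00] [-0.56526491  0.22245891  1.47251711 -0.00152445  1.45063397 -0.21678709] 46.93401239136036 [ 0.39280914  1.71532413 -0.47265731]
[  7.59106813   3.85318423 144.2816571 ]
exp px top [261.66909326 182.30645527] flange [260.84223746 164.77413485]
```

View pics/w4.png

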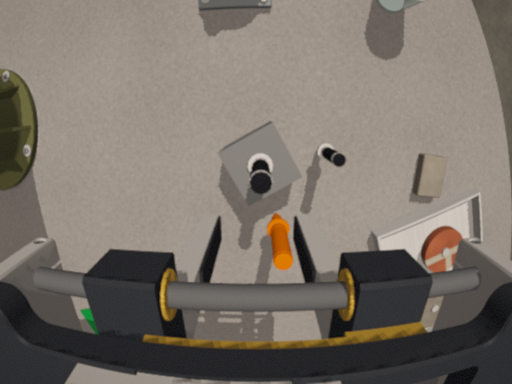

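Run:
```python
from h import *
s=manip.read_state();Rm=R.from_euler('xyz',s['eef_rot']).as_matrix()
P,e=tri([("top",359.2,268.8),("scene",134.5,154.5),("wrist",261,184)]); print("probe",P,e, Rm.T@(P-s['eef_pos']))
O,e=tri([("top",406,271.5),("wrist",282.5,258)]); print("orange",O,e,Rm.T@(O-P))
print("at z175:",atz("top",359.2,268.8,175),atz("wrist",261,184,175),atz("scene",134.5,154.5,175))
```

```text
probe [ 473.57656609 -248.07914134  173.79698305] [np.float64(0.30150684281659224), np.float64(0.7705352915889211), np.float64(0.7042527291868124)] [  4.81058325   3.33185413 116.57910268]
orange [ 467.00637995 -345.16125756  146.54515473] [np.float64(2.252563007994434), np.float64(2.252563007994318)] [-93.51709649  27.01708687  27.1181943 ]
at z175: [ 473.8200806  -247.76142302  175.        ] [ 473.63814765 -247.07637137  175.        ] [ 475.06640347 -249.21100546  175.        ]
```

Call:
{"fn": "carry_out", "kwargs": {"deltas": [[[0.7,0.3,0],0,0.5],[[0,0,3],0,0.5],[[0,0,3],0,0.5],[[0,0,3],0,0.5],[[0,0,1.5],0,0.5],[[0,0,0],0,0.5]]}}

```text
clock: 8.47
eef_pos: [475.5, -240.9, 183.6]
eef_rot: [-3.135, -0.001, 1.23]
wrist_force: [0.3, -0.3, 0.1]
finger_gap: 46.8
```

Run:
```python
from h import *
s=manip.read_state(); print(s['eef_pos'],s['eef_rot'],s['finger_gap'],s['wrist_force'])
Rm=R.from_euler('xyz',[np.pi,0,s['eef_rot'][2]]).as_matrix()
print(Rm.T@(np.array([473.7,-247.9,146])-s['eef_pos']))
p,d=vision.camera("scene"); crop(p,75,60,225,240,4,"s5")
p,d=vision.camera("wrist"); cv2.imwrite("pics/w5.png",p[:,:,::-1])
```

```text
[ 475.46283596 -240.85791443  183.56881724] [-3.13462705e+00 -1.39307628e-03  1.22980685e+00] 46.833360242518744 [ 0.29016655 -0.29534319  0.0501587 ]
[-7.22615924  0.69367324 37.56881724]
```

View pics/s5.png

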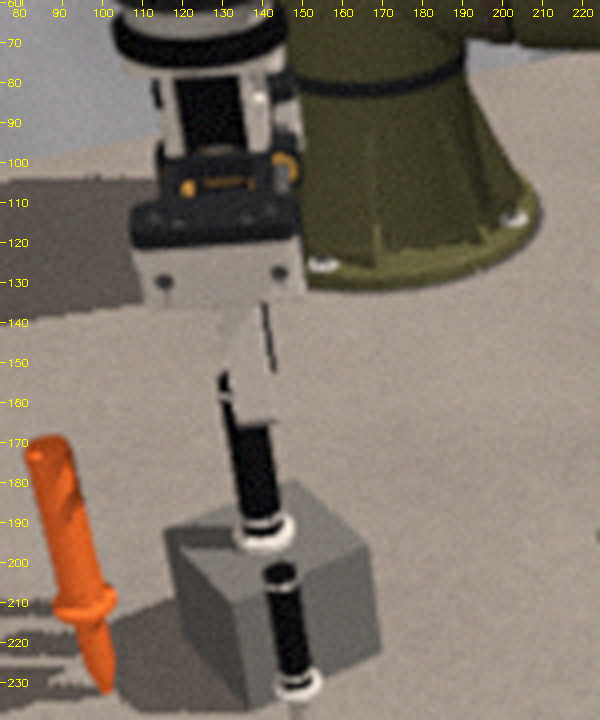

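View pics/w5.png

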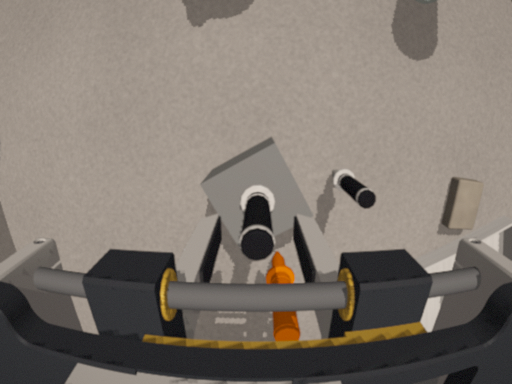

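Call:
{"fn": "carry_out", "kwargs": {"deltas": [[[-0.35,0,0],0,0.5],[[-0.3,0,0],0,0.5],[[0,0,0],0,0.5],[[0,0,0],0,0.5]]}}

```text
clock: 8.9
eef_pos: [474.2, -249.8, 188.4]
eef_rot: [3.14, 0.0, 1.227]
wrist_force: [0.2, 1.3, 0.9]
finger_gap: 47.1
```

Run:
```python
from h import *
s=manip.read_state(); print(s['eef_pos'],s['eef_rot'],s['finger_gap'],s['qd'].round(3))
Rm=R.from_euler('xyz',[np.pi,0,s['eef_rot'][2]]).as_matrix()
print(Rm.T@(np.array([473.7,-247.9,146])-s['eef_pos']))
```

```text
[ 474.1918463  -249.84974252  188.35953304] [3.14044412e+00 2.74301362e-04 1.22736697e+00] 47.13365523655043 [ 0.005  0.002  0.006  0.001 -0.001  0.001]
[ 1.67027466 -1.11963889 42.35953304]
```

Call:
{"fn": "carry_out", "kwargs": {"deltas": [[[0.15,-0.1,0.6],0,0.5],[[0,0,1],0,0.5],[[0,0,1],0,0.5],[[0,0,1],0,0.5],[[0,0,0.6],0,0.5],[[0,0,0],0,0.5],[[0,0,0],0,0.5],[[0,0,0],0,0.5]]}}

```text
clock: 9.57
eef_pos: [473.8, -248.0, 145.9]
eef_rot: [3.141, 0.0, 1.228]
wrist_force: [0.3, 0.1, 0.4]
finger_gap: 47.3
```

Run:
```python
from h import *
s=manip.read_state(); print(s['eef_pos'],s['eef_rot'],s['finger_gap'],s['wrist_force'],s['moment'])
Rm=R.from_euler('xyz',[np.pi,0,s['eef_rot'][2]]).as_matrix()
print(Rm.T@(np.array([473.7,-247.9,146])-s['eef_pos']))
p,d=vision.camera("scene"); crop(p,75,80,225,240,4,"s6")
p,d=vision.camera("wrist"); cv2.imwrite("pics/w6.png",p[:,:,::-1])
```

```text
[ 473.79824869 -247.96535882  145.92965733] [3.14114048e+00 1.06938213e-04 1.22771803e+00] 47.34267206119932 [0.27956984 0.11552667 0.4255451 ] [-0.04942848  0.00045174 -0.07003866]
[ 0.02850031 -0.11450901 -0.07034267]
```

View pics/w6.png

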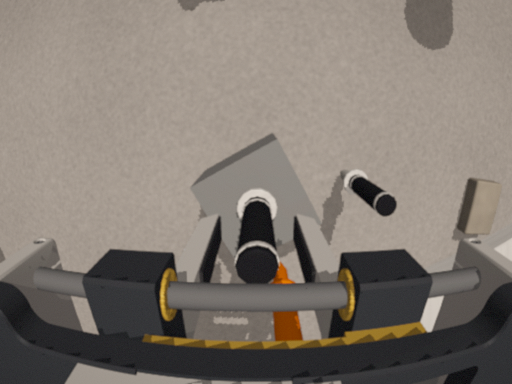

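View pics/s6.png

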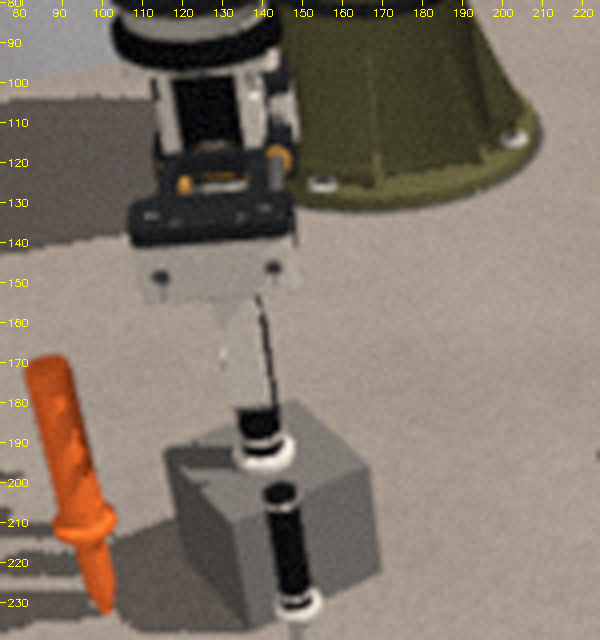

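Call:
{"fn": "carry_out", "kwargs": {"deltas": [[[0,0,0],0,0],[[0,0,0],0,0],[[0,0,0],0,0],[[0,0,0],0,0],[[0,0,0],0,0],[[0,0,0],0,0],[[0,0,-0.4],0,0],[[0,0,-0.8],0,0],[[0,0,-0.8],0,0],[[0,0,-0.6],0,0],[[0,0,-0.4],0,0],[[0,0,0],0,0],[[0,0,0],0,0]], "grip_force": 15}}

```text
clock: 10.75
eef_pos: [473.7, -247.8, 175.8]
eef_rot: [3.141, 0.0, 1.228]
wrist_force: [-1.1, -0.0, -0.8]
finger_gap: 21.7
```

Run:
```python
from h import *
s=manip.read_state(); print(s['eef_pos'],s['eef_rot'],s['finger_gap'],s['wrist_force'],s['moment'])
p,d=vision.camera("scene"); crop(p,75,80,225,240,4,"s7")
p,d=vision.camera("wrist"); cv2.imwrite("pics/w7.png",p[:,:,::-1])
```

```text
[ 473.65771775 -247.81714247  175.83336513] [3.14121676e+00 5.27103221e-05 1.22778587e+00] 21.7390164478577 [-1.138916   -0.04015744 -0.81091479] [ 0.01446984 -0.05434744  0.05809678]
```

View pics/s7.png

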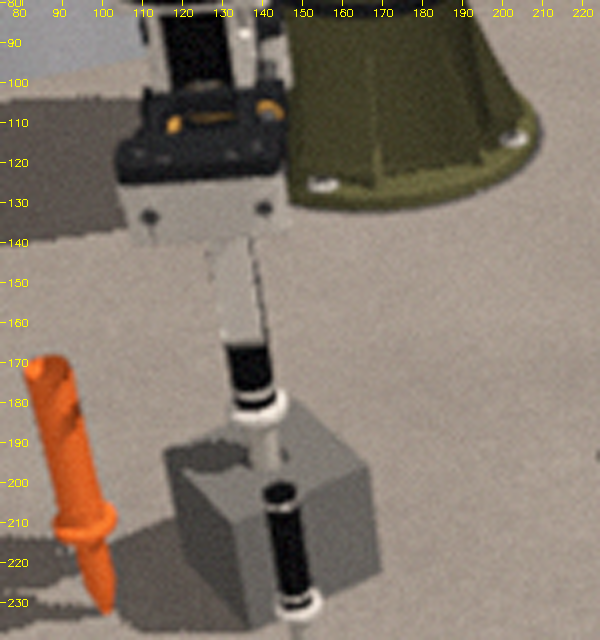

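View pics/w7.png

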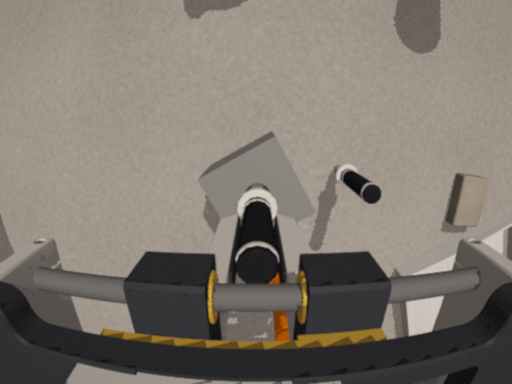

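Call:
{"fn": "carry_out", "kwargs": {"deltas": [[[0,0,0.3],0,0],[[0,0,0.3],0,0],[[-0.2,0,0],0,0],[[-0.2,0,0],0,0],[[-0.2,0,0],0,0],[[-0.2,0,0],0,0],[[-0.2,0,0],0,0],[[-0.2,0,0],0,0],[[0,0,0],0,0],[[0,0,0],0,0]]}}

```text
clock: 11.68
eef_pos: [469.5, -259.3, 169.7]
eef_rot: [3.142, 0.0, 1.228]
wrist_force: [-0.0, 1.7, -2.2]
finger_gap: 22.0
```

Run:
```python
from h import *
s=manip.read_state(); print(s['eef_pos'],s['eef_rot'],s['finger_gap'],s['wrist_force'],s['moment'])
p,d=vision.camera("scene"); crop(p,75,80,225,240,4,"s8")
p,d=vision.camera("top"); crop(p,315,210,420,310,6,"t8")
p,d=vision.camera("wrist"); cv2.imwrite("pics/w8.png",p[:,:,::-1])
```

```text
[ 469.53958613 -259.2795675   169.70649471] [3.14151124e+00 1.37810042e-04 1.22759672e+00] 22.011736455772223 [-0.01077549  1.7074967  -2.19989895] [ 0.4087914   0.004171   -0.00261727]
```

View pics/s8.png

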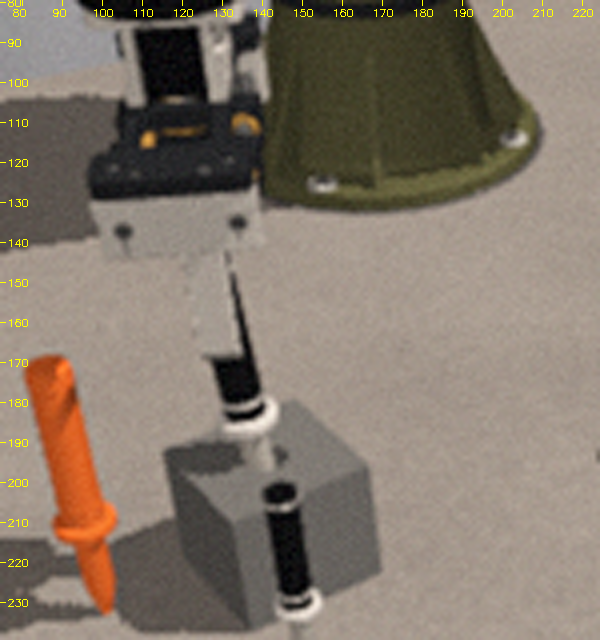

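View pics/w8.png

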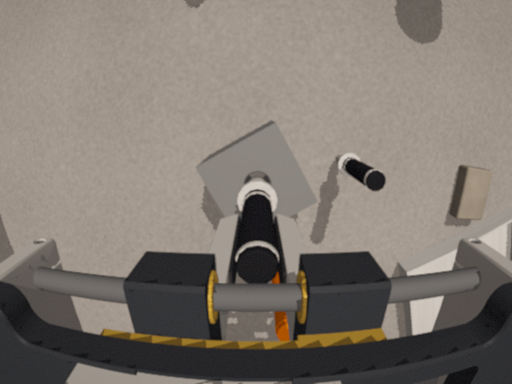

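Call:
{"fn": "carry_out", "kwargs": {"deltas": [[[-0.2,0,0],0,0],[[-0.2,0,0],0,0],[[-0.2,0,0],0,0],[[-0.2,0,0],0,0],[[-0.2,0,0],0,0],[[-0.2,0,0],0,0],[[-0.2,0,0],0,0],[[-0.2,0,0],0,0],[[0,0,0],0,0],[[0,0,0],0,0]]}}

```text
clock: 12.67
eef_pos: [464.1, -274.4, 169.6]
eef_rot: [-3.142, 0.0, 1.228]
wrist_force: [0.2, 1.5, -2.4]
finger_gap: 21.6
```

Run:
```python
from h import *
s=manip.read_state(); print(s['eef_pos'],s['eef_rot'],s['finger_gap'],s['wrist_force'],s['moment'])
p,d=vision.camera("scene"); crop(p,90,130,190,230,6,"s9")
p,d=vision.camera("top"); crop(p,315,210,420,310,6,"t9")
p,d=vision.camera("wrist"); crop(p,170,90,340,260,4,"w9")
```

```text
[ 464.12276866 -274.40855559  169.63879609] [-3.14158910e+00  2.35284950e-04  1.22756222e+00] 21.596115439707816 [ 0.16678698  1.48260475 -2.36647631] [ 0.32067605 -0.11513182  0.00311197]
```

View pics/s9.png

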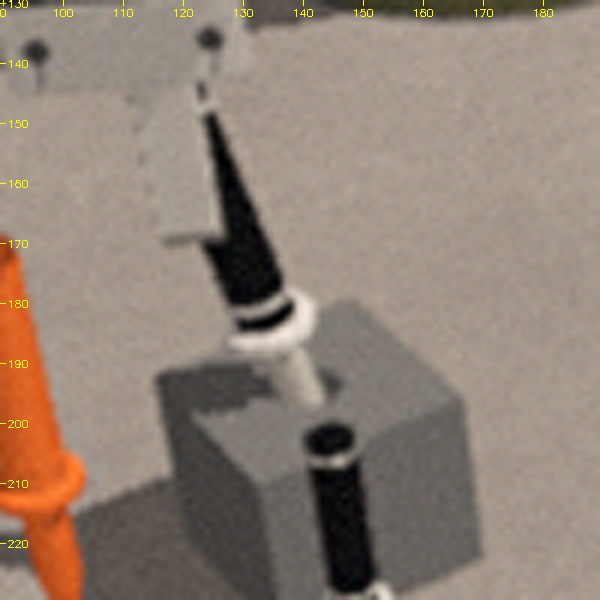

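View pics/w9.png

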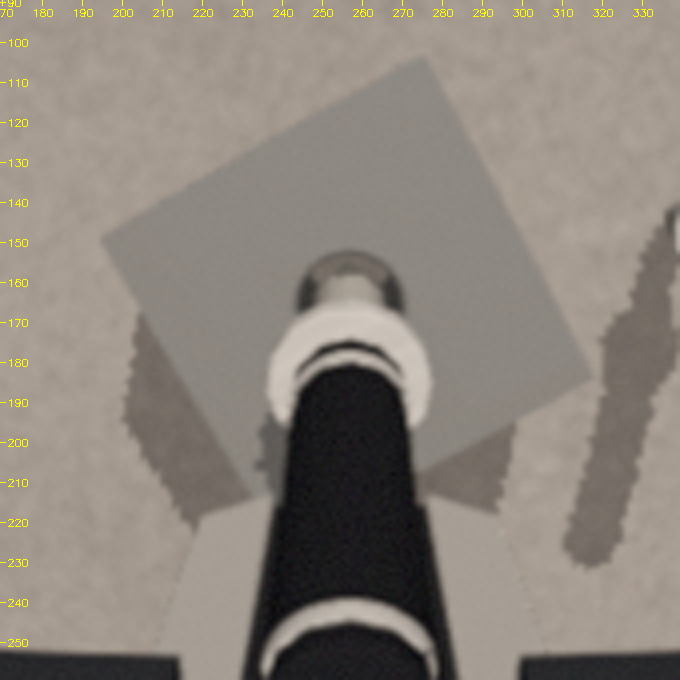

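View pics/t9.png

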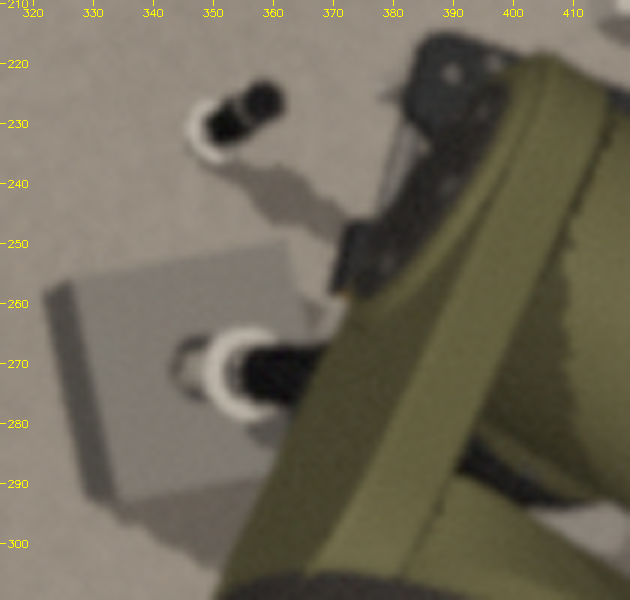

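Call:
{"fn": "carry_out", "kwargs": {"deltas": [[[0,0,0],0,0],[[0,0,0],0,0],[[0,0,-0.5],0,0],[[-0.1,0,-1],0,0],[[-0.2,0,-1.5],0,0],[[-0.2,0,-1.5],0,0],[[0,0,-1],0,0],[[0,0,-0.5],0,0],[[0,0,0],0,0],[[0,0,0],0,0],[[0,0,0],0,0]], "grip_force": 30}}

```text
clock: 13.73
eef_pos: [462.3, -278.7, 228.9]
eef_rot: [-3.14, -0.0, 1.228]
wrist_force: [-1.0, 0.1, -1.8]
finger_gap: 21.6
```

Run:
```python
from h import *
s=manip.read_state(); print(s['eef_pos'],s['eef_rot'],s['finger_gap'],s['wrist_force'],s['moment'])
p,d=vision.camera("scene"); crop(p,90,100,190,220,6,"s10")
p,d=vision.camera("top"); crop(p,315,210,420,310,6,"t10")
p,d=vision.camera("wrist"); crop(p,170,90,340,280,4,"w10")
```

```text
[ 462.30374296 -278.69332779  228.88907921] [-3.14039585e+00 -2.85176123e-04  1.22785441e+00] 21.6099873100024 [-1.04838876  0.11513271 -1.82791944] [ 0.00265294 -0.07556786 -0.0691643 ]
```

View pics/s10.png

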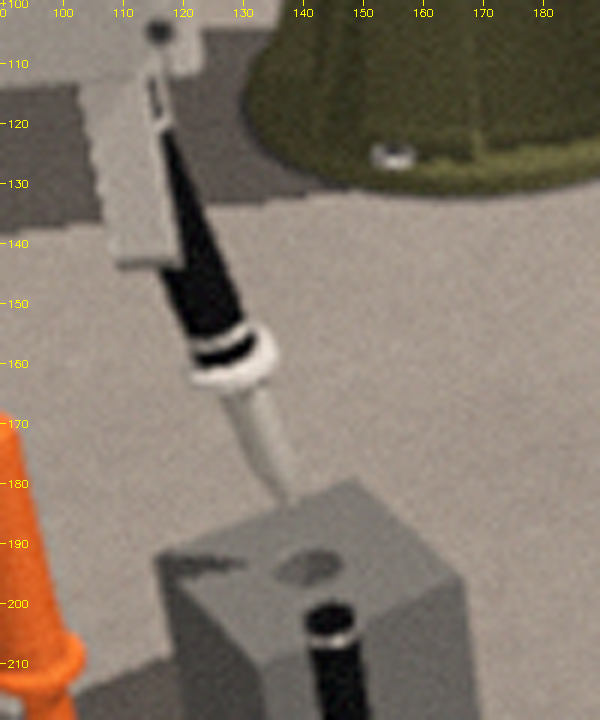

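View pics/w10.png

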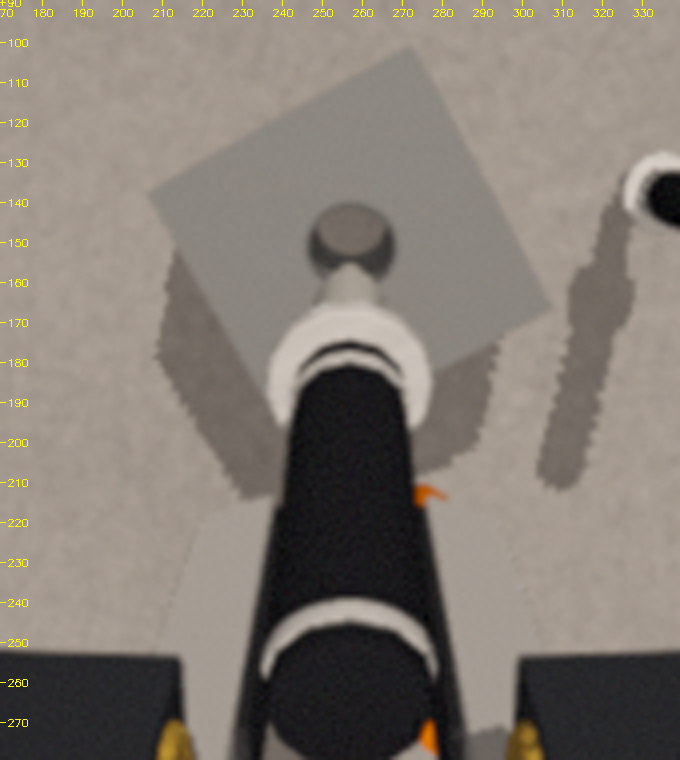

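View pics/t10.png

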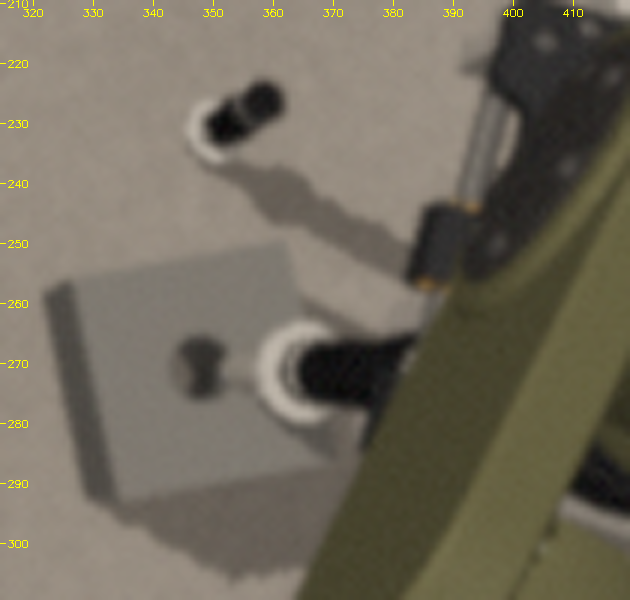

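```bash
cat >> h.py <<'E'
def probe(s,phi,d=128.,off=0.,h=0):
    """point at h mm above tip, grip d above tip; phi tilt toward tool +x at tip"""
    M=R.from_euler('xyz',s['eef_rot']).as_matrix()
    l=d-h
    return s['eef_pos']+M@np.array([l*np.sin(phi)+off,0,3+l*np.cos(phi)])
E
python3 - <<'E'
from h import *
s=manip.read_state()
for f in (11,12,13,14,15,16,17,18):
    P=probe(s,np.radians(f)); F=probe(s,np.radians(f),h=60)
    print(f,P.round(1),"scene tip",proj("scene",P).round(1),"wrist tip",proj("wrist",P).round(1),"scene fl",proj("scene",F).round(1),"wr fl",proj("wrist",F).round(1),"top fl",proj("top",F).round(1))
E
```

```text
11 [ 470.5 -255.7  100.4] scene tip [135.8 184.8] wrist tip [257.8 162.2] scene fl [125.9 161.5] wr fl [257.9 188.9] top fl [367.2 272.8]
12 [ 471.2 -253.6  100.9] scene tip [136.8 184.5] wrist tip [257.8 160. ] scene fl [126.5 161.3] wr fl [257.9 187.6] top fl [366.6 272.6]
13 [ 472.  -251.6  101.3] scene tip [137.9 184.2] wrist tip [257.8 157.9] scene fl [127.  161.1] wr fl [257.9 186.2] top fl [366.1 272.4]
14 [ 472.7 -249.5  101.9] scene tip [138.9 183.9] wrist tip [257.8 155.7] scene fl [127.6 161. ] wr fl [257.9 184.9] top fl [365.5 272.2]
15 [ 473.4 -247.5  102.4] scene tip [139.9 183.6] wrist tip [257.8 153.6] scene fl [128.2 160.8] wr fl [257.9 183.6] top fl [365. 272.]
16 [ 474.2 -245.5  103. ] scene tip [140.9 183.3] wrist tip [257.8 151.4] scene fl [128.7 160.6] wr fl [257.9 182.2] top fl [364.5 271.8]
17 [ 474.9 -243.5  103.7] scene tip [141.9 182.9] wrist tip [257.8 149.3] scene fl [129.3 160.4] wr fl [257.9 180.9] top fl [363.9 271.6]
18 [ 475.6 -241.5  104.3] scene tip [142.9 182.6] wrist tip [257.8 147.2] scene fl [129.8 160.2] wr fl [257.9 179.6] top fl [363.4 271.4]
```

```bash
cat >> h.py <<'E'
def overlay(n,p,s,phi,box,k,name,d=128.,off=0.,rings=((0.01,0.1),(3,3),(60,16),(66,16),(66,11),(160,11)),dpx=(0,0)):
    u0,v0,u1,v1=box
    q=cv2.resize(p[v0:v1,u0:u1,::-1],None,fx=k,fy=k,interpolation=cv2.INTER_CUBIC)
    M=R.from_euler('xyz',s['eef_rot']).as_matrix(); c=cal(n)
    ax=np.array([-np.sin(phi),0,-np.cos(phi)]); e1=np.array([np.cos(phi),0,-np.sin(phi)]); e2=np.array([0,1,0])
    for h,r in rings:
        ctr=np.array([off,0,3])+ax*(h-d)
        pts=[]
        for t in np.linspace(0,2*np.pi,60):
            P=s['eef_pos']+M@(ctr+r*(np.cos(t)*e1+np.sin(t)*e2))
            u,v=proj(n,P,c)+np.array(dpx); pts.append([(u-u0+.5)*k,(v-v0+.5)*k])
        cv2.polylines(q,[np.round(pts).astype(np.int32)],True,(0,0,255),1)
    cv2.imwrite("pics/"+name+".png",q)
E
python3 - <<'E'
from h import *
s=manip.read_state()
p,_=vision.camera("wrist")
for f in (13,15): overlay("wrist",p,s,np.radians(f),(200,130,320,280),5,f"w11_{f}")
a=np.hstack([cv2.imread("pics/w11_13.png"),cv2.imread("pics/w11_15.png")]); cv2.imwrite("pics/w11.png",cv2.resize(a,(800,500)))
p,_=vision.camera("scene")
for f in (13,15): overlay("scene",p,s,np.radians(f),(100,100,160,200),6,f"s11_{f}")
a=np.hstack([cv2.imread("pics/s11_13.png"),cv2.imread("pics/s11_15.png")]); cv2.imwrite("pics/s11.png",a)
# local biases
print("scene bias",np.array([134.5,154.5])-proj("scene",[473.7,-247.8,175]))
E
```

```text
scene bias [-0.46985081  0.48908245]
```

View pics/w11.png

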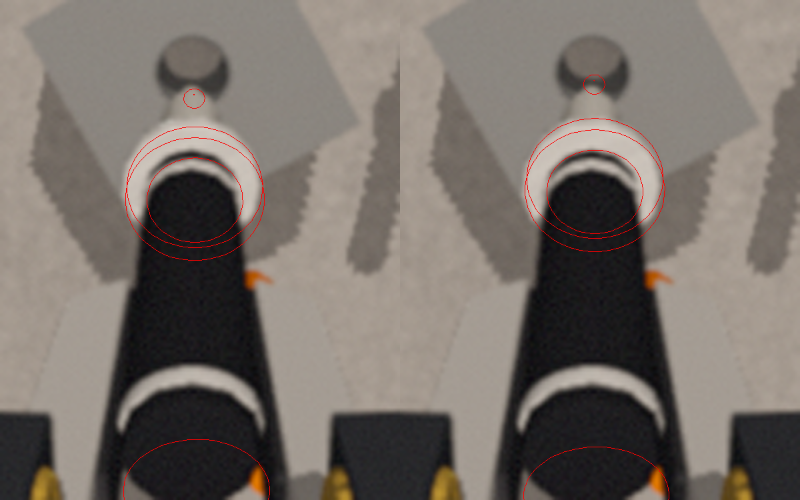

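View pics/s11.png

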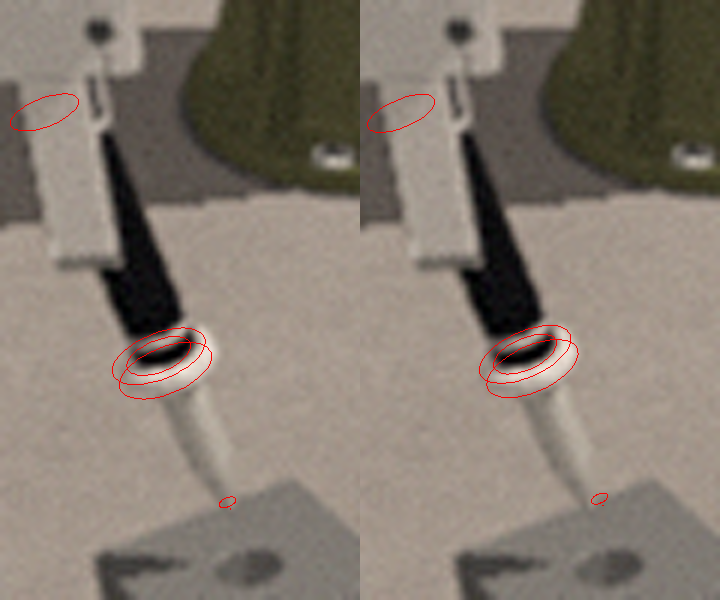

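Run:
```python
from h import *
s=manip.read_state()
a=[]
for nm in ("w6","w7"):
    p=cv2.imread(f"pics/{nm}.png")[:,:,::-1]
    overlay("wrist",p,s,0,(200,130,320,300),3,"tmp"); a.append(cv2.imread("pics/tmp.png"))
cv2.imwrite("pics/w12.png",np.hstack(a))
```

```text
(no output)
```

View pics/w12.png

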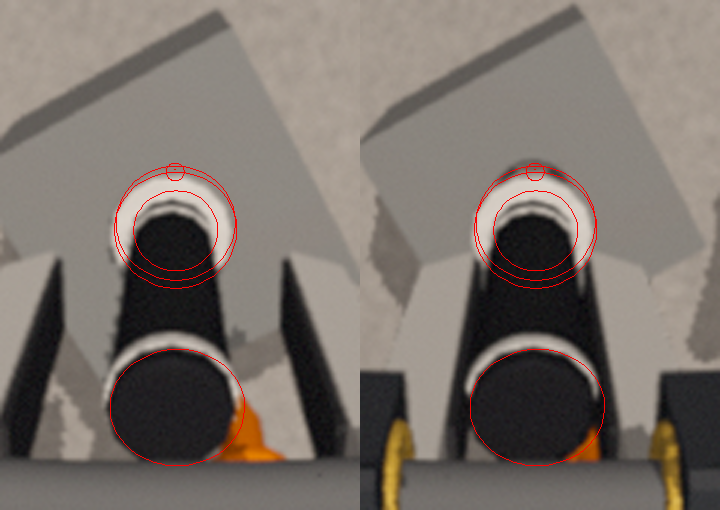

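Run:
```python
from h import *
s=manip.read_state()
p,_=vision.camera("wrist"); q,_=vision.camera("scene")
a=[];b=[]
for f,o in ((10,6),(11,5.5),(12,5)):
    overlay("wrist",p,s,np.radians(f),(210,140,305,280),4,"tmp",off=o,dpx=(-.7,-1)); a.append(cv2.imread("pics/tmp.png")[:,:266])
    overlay("scene",q,s,np.radians(f),(100,100,150,195),6,"tmp",off=o,dpx=(-.5,.5)); b.append(cv2.imread("pics/tmp.png")[:,:266])
cv2.imwrite("pics/w13.png",np.hstack(a));cv2.imwrite("pics/s13.png",np.hstack(b))
```

```text
(no output)
```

View pics/w13.png

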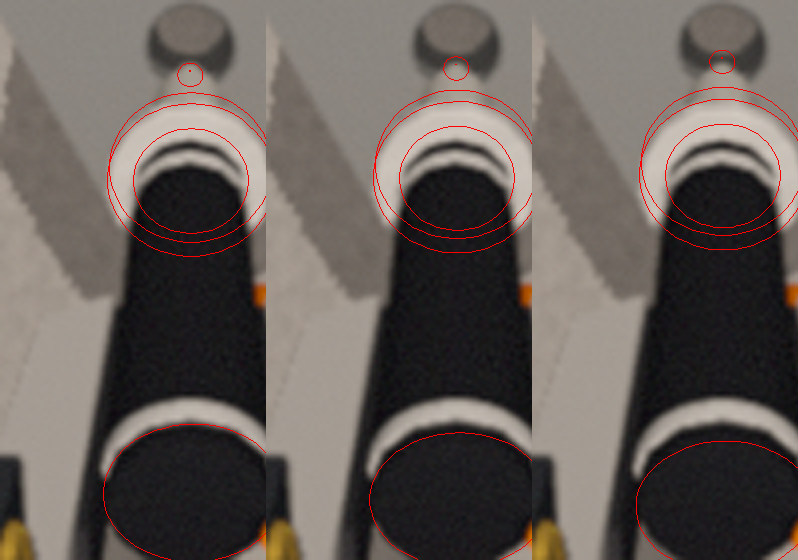

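View pics/s13.png

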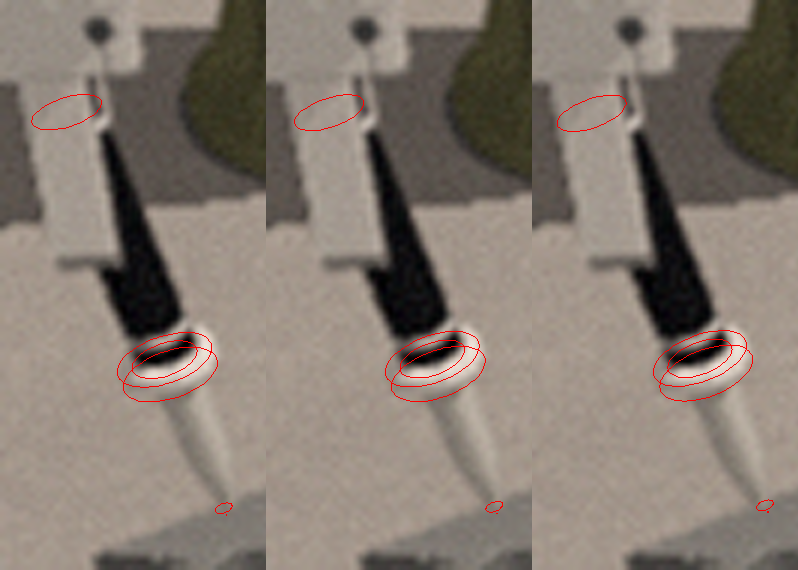

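```bash
cat > fit.py <<'E'
from h import *
from scipy.optimize import least_squares
def arc(s,phi,off,d,h,r,c,yo=0):
    M=R.from_euler('xyz',s['eef_rot']).as_matrix()
    ax=np.array([-np.sin(phi),0,-np.cos(phi)]); e1=np.array([np.cos(phi),0,-np.sin(phi)])
    return proj("wrist",s['eef_pos']+M@(np.array([off,yo,3])+ax*(h-d)+r*e1),c)
def fit(s,top_v,fl_v,tip_v,sc_tip,fb=2.3):
    cw=cal("wrist"); cs=cal("scene")
    def f(x):
        phi,off,d=np.radians(x[0]),x[1],x[2]
        M=R.from_euler('xyz',s['eef_rot']).as_matrix()
        P=s['eef_pos']+M@np.array([off+d*np.sin(phi),0,3+d*np.cos(phi)])
        # tip extremity: ball centre + 3mm perp. to view
        t=min(arc(s,phi,off,d,3,0,cw)[1]-2.9, 1e9)
        fl=min(arc(s,phi,off,d,60,16,cw)[1],arc(s,phi,off,d,66,16,cw)[1])
        r=[arc(s,phi,off,d,160,11,cw)[1]-top_v, fl-(fl_v-fb), t-tip_v, ((x[2]-128)/5)]
        if sc_tip is not None: r+=list(2*(proj("scene",P,cs)+[-.47,.49]-sc_tip))
        return np.array(r)
    q=least_squares(f,[12,4,128]); return q.x,q.fun
E
python3 - <<'E'
from fit import *
s=manip.read_state()
print(fit(s,245.5,165,155,np.array([137.2,183.3])))
print(fit(s,245.5,165,155,None))
E
```

```text
(array([  9.47593083,   9.12274065, 123.46942923]), array([ 0.11186003, -0.38945046,  0.72349359, -0.90611415,  0.50271441,
        0.32676106]))
(array([ 10.27436545,   6.42317347, 128.53437089]), array([ 0.03996075, -0.1526028 ,  0.11746795,  0.10687418]))
```

Call:
{"fn": "carry_out", "kwargs": {"deltas": [[[0.1,0,1],0,0],[[0.2,0,1.5],0,0],[[0.2,0,1.5],0,0],[[0,0,1.2],0,0],[[0,0,0.7],0,0],[[0,0,0],0,0],[[0.2,0,0],0,0],[[0.3,0,0],0,0],[[0.3,0,0],0,0],[[0.3,0,0],0,0],[[0.3,0,0],0,0],[[0.3,0,0],0,0],[[0.3,0,0],0,0],[[0.3,0,0],0,0],[[0.3,0,0],0,0],[[0.2,0,0],0,0],[[0.2,0,0],0,0],[[0,0,0],0,0]], "grip_force": 12}}

```text
clock: 15.58
eef_pos: [474.4, -245.6, 170.6]
eef_rot: [-3.142, -0.0, 1.228]
wrist_force: [-0.4, -0.3, -0.4]
finger_gap: 21.3
```

Run:
```python
from h import *
s=manip.read_state(); print(s['eef_pos'],s['eef_rot'],s['finger_gap'],s['wrist_force'],s['moment'])
p,d=vision.camera("scene"); crop(p,90,130,190,230,6,"s14")
p,d=vision.camera("wrist"); crop(p,170,110,340,290,4,"w14")
```

```text
[ 474.40277673 -245.60769958  170.61994442] [-3.14151605e+00 -7.97519656e-05  1.22804962e+00] 21.317891898641957 [-0.38184665 -0.27681232 -0.35019597] [-0.38727464  0.05806862 -0.05499763]
```

View pics/s14.png

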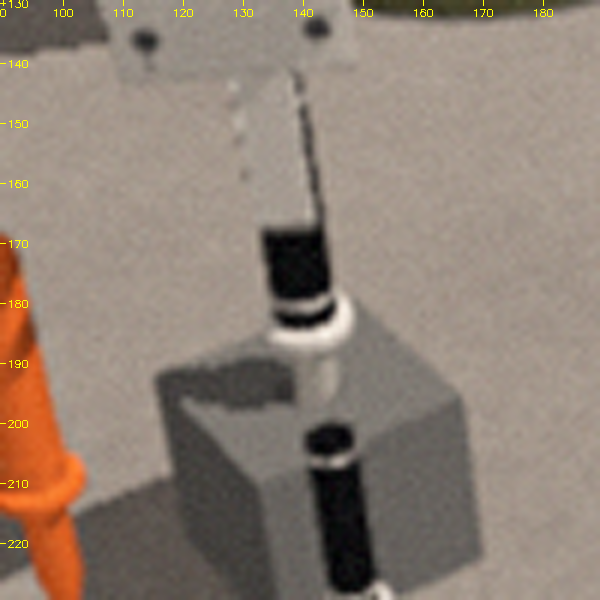

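View pics/w14.png

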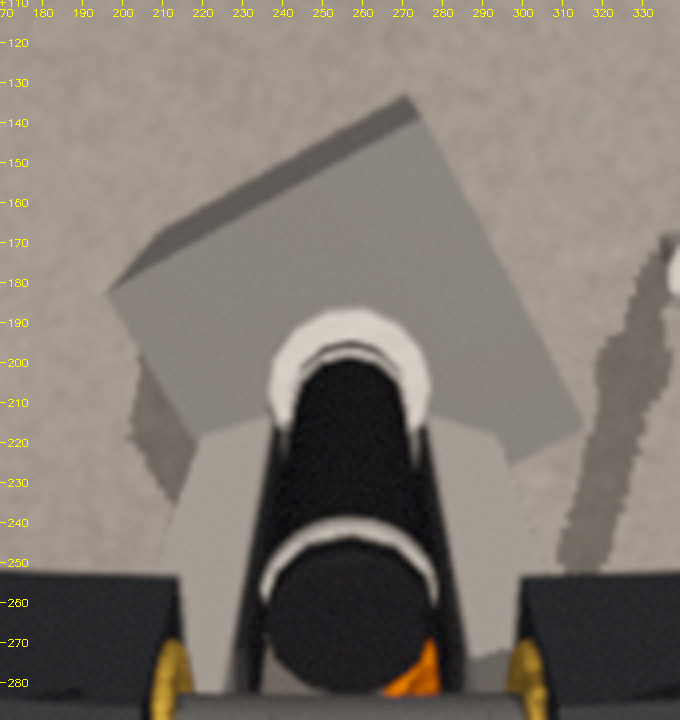

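Call:
{"fn": "carry_out", "kwargs": {"deltas": [[[-0.2,0,0.4],0,0],[[0,0,0.7],0,0],[[0,0,0.7],0,0],[[0,0,0.5],0,0],[[0,0,0],0,0],[[0,0,0],0,0]]}}

```text
clock: 16.18
eef_pos: [473.5, -247.7, 147.2]
eef_rot: [-3.141, -0.0, 1.228]
wrist_force: [0.1, -0.1, -1.7]
finger_gap: 21.8
```

Call:
{"fn": "carry_out", "kwargs": {"deltas": [[[0,0,0],0,0.4],[[0,0,0],0,0.4],[[0,0,0],0,0.4],[[0,0,0],0,0.4],[[0.2,0,0.05],0,0.4],[[0.3,0,0.05],0,0.4],[[0,0,0],0,0.4],[[0,0,0],0,0.4]]}}

```text
clock: 16.85
eef_pos: [475.4, -242.9, 146.6]
eef_rot: [-3.142, 0.0, 1.228]
wrist_force: [-0.3, 0.5, 0.9]
finger_gap: 38.0
```

Run:
```python
from h import *
s=manip.read_state(); print(s['eef_pos'],s['eef_rot'],s['finger_gap'],s['wrist_force'],s['moment'])
Rm=R.from_euler('xyz',[np.pi,0,s['eef_rot'][2]]).as_matrix()
print(Rm.T@(np.array([473.7,-247.9,146])-s['eef_pos']))
p,d=vision.camera("scene"); crop(p,90,130,190,230,6,"s15")
p,d=vision.camera("wrist"); crop(p,170,110,340,290,4,"w15")
```

```text
[ 475.37968127 -242.88546205  146.60755385] [-3.14151802e+00  8.18612239e-06  1.22817714e+00] 38.010826919493795 [-0.31263529  0.54657262  0.92583552] [-0.00243722 -0.01703594 -0.0410499 ]
[-5.28738046  0.10260527  0.60755385]
```

View pics/s15.png

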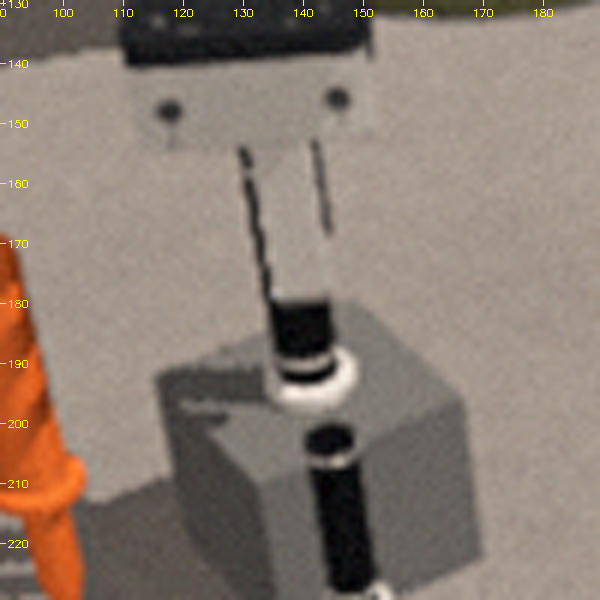

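View pics/w15.png

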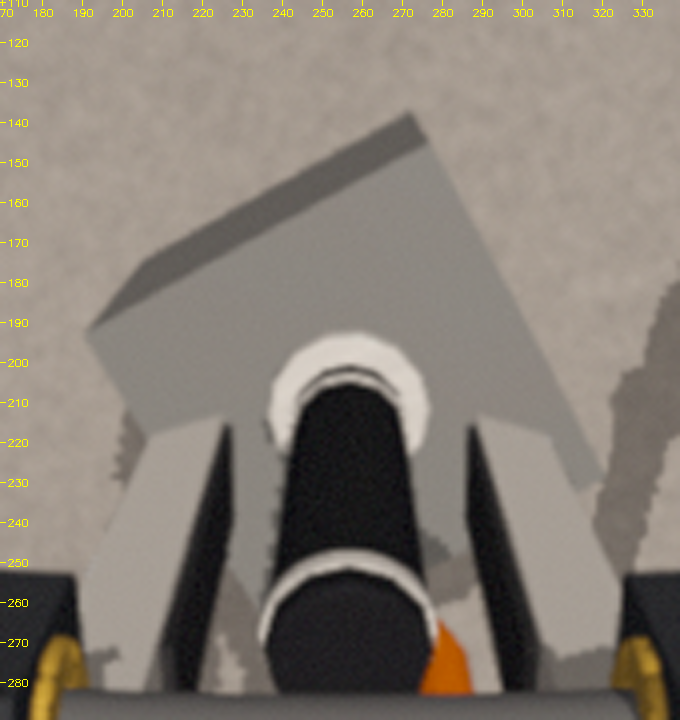

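Call:
{"fn": "carry_out", "kwargs": {"deltas": [[[0,0,0],0,0],[[0,0,0],0,0],[[0,0,0],0,0],[[0,0,0],0,0],[[0,0,0],0,0],[[0,0,-0.4],0,0],[[0,0,-0.8],0,0],[[0,0,-0.8],0,0],[[0,0,-0.4],0,0],[[0,0,0],0,0],[[-0.2,0,0],0,0],[[-0.3,0,0],0,0],[[-0.3,0,0],0,0],[[-0.3,0,0],0,0],[[-0.3,0,0],0,0],[[-0.3,0,0],0,0],[[-0.3,0,0],0,0],[[-0.3,0,0],0,0],[[-0.3,0,0],0,0],[[-0.2,0,0],0,0]], "grip_force": 15}}

```text
clock: 18.62
eef_pos: [465.7, -269.8, 170.5]
eef_rot: [-3.141, -0.0, 1.228]
wrist_force: [0.7, 2.9, -1.4]
finger_gap: 21.8
```

Call:
{"fn": "carry_out", "kwargs": {"deltas": [[[-0.2,0,0],0,0],[[-0.2,0,0],0,0],[[-0.2,0,0],0,0],[[-0.2,0,0],0,0],[[-0.2,0,0],0,0],[[0,0,0],0,0],[[0,0,0],0,0]]}}

```text
clock: 19.2
eef_pos: [462.5, -279.1, 170.7]
eef_rot: [3.141, 0.0, 1.228]
wrist_force: [0.3, 1.9, -1.2]
finger_gap: 22.0
```

Run:
```python
from h import *
s=manip.read_state(); print(s['eef_pos'],s['eef_rot'],s['finger_gap'],s['wrist_force'],s['moment'])
Rm=R.from_euler('xyz',[np.pi,0,s['eef_rot'][2]]).as_matrix()
print(Rm.T@(np.array([473.7,-247.9,146])-s['eef_pos']))
p,d=vision.camera("scene"); crop(p,90,130,190,230,6,"s16")
p,d=vision.camera("wrist"); crop(p,170,110,340,290,4,"w16")
```

```text
[ 462.49017339 -279.09383487  170.7043709 ] [3.14144013e+00 2.64694196e-04 1.22760345e+00] 21.978443325437834 [ 0.26041355  1.91437468 -1.22712029] [ 0.37616463 -0.1917669   0.03310684]
[33.14682491  0.05954195 24.7043709 ]
```

View pics/s16.png

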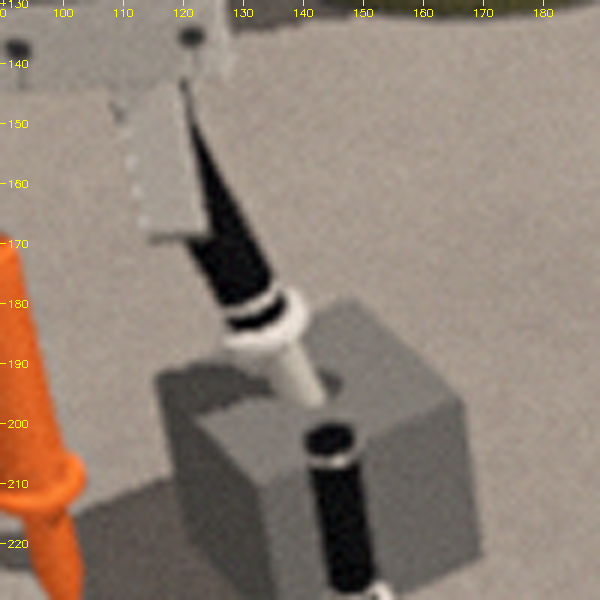

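View pics/w16.png

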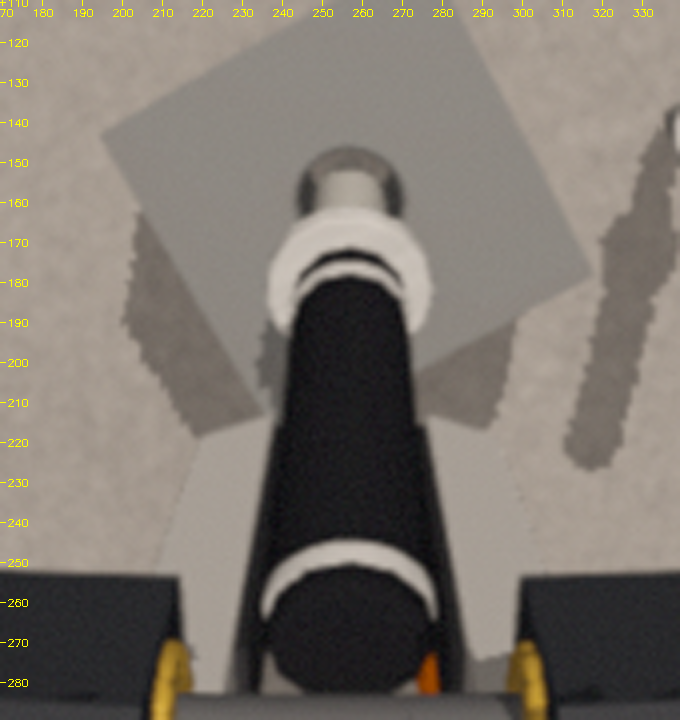

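```bash
cat > fit2.py <<'E'
from fit import *
def fit2(s,top_v,fl_v,fb=2.3,edge=None,tip_v=None,dfix=None):
    cw=cal("wrist")
    def f(x):
        phi,off,d=np.radians(x[0]),x[1],x[2]
        fl=min(arc(s,phi,off,d,60,16,cw)[1],arc(s,phi,off,d,66,16,cw)[1])
        r=[arc(s,phi,off,d,160,11,cw)[1]-top_v, fl-(fl_v-fb), ((x[2]-(dfix or 128))/2)]
        if edge: r.append((off+edge[1]*np.tan(phi)-edge[0])*1.)
        if tip_v: r.append(arc(s,phi,off,d,3,0,cw)[1]-2.9-tip_v)
        return np.array(r)
    q=least_squares(f,[12,4,128]); return q.x.round(2),q.fun.round(2)
E
python3 - <<'E'
from fit2 import *
s=manip.read_state()
print(fit2(s,250.7,161.5)); print(fit2(s,250.7,161.5,edge=(29.9,92.7)))
# upright checks: w15 (off -5.3): top inner band edge 571 -> , flange top 332
print(fit2(s,110+571/4-.5,110+332/4-.5)); 
# w10
print(fit2(s,245.5,165),fit2(s,245.5,165,tip_v=155))
E
```

```text
(array([ 13.4 ,   5.99, 128.  ]), array([-0.,  0.,  0.]))
(array([ 13.7 ,   6.58, 127.31]), array([ 0.17, -0.8 , -0.34, -0.73]))
(array([ -0.56,  -3.77, 128.  ]), array([-0.,  0.,  0.]))
(array([ 10.09,   6.67, 128.  ]), array([0., 0., 0.])) (array([ 10.22,   6.66, 128.11]), array([ 0.05, -0.19,  0.05,  0.15]))
```

Call:
{"fn": "carry_out", "kwargs": {"deltas": [[[-0.15,0,0],0,0],[[-0.13,0,0],0,0],[[0,0,0],0,0],[[0,0,0],0,0],[[0,0,-0.4],0,0],[[-0.1,0,-0.8],0,0],[[-0.2,0,-1.4],0,0],[[-0.2,0,-1.6],0,0],[[-0.2,0,-1.6],0,0],[[0,0,-1.2],0,0],[[0,0,-0.8],0,0],[[0,0,0],0,0],[[0,0,0],0,0],[[0,0,0],0,0]], "grip_force": 20}}

```text
clock: 20.47
eef_pos: [459.0, -288.0, 248.0]
eef_rot: [-3.141, -0.0, 1.228]
wrist_force: [0.4, -0.6, -1.9]
finger_gap: 21.3
```

Run:
```python
from fit2 import *
s=manip.read_state(); print(s['eef_pos'],s['eef_rot'],s['finger_gap'],s['wrist_force'],s['moment'])
q,d=vision.camera("scene"); crop(q,80,80,180,190,6,"s17")
p,d=vision.camera("wrist"); crop(p,170,110,340,290,4,"w17")
a=[];b=[]
for f,o in ((14,4.5),(15,4.5),(16,4.5)):
    overlay("wrist",p,s,np.radians(f),(210,130,305,280),4,"tmp",off=o,dpx=(-.7,0)); a.append(cv2.imread("pics/tmp.png")[:,:266])
    overlay("scene",q,s,np.radians(f),(95,80,145,175),6,"tmp",off=o,dpx=(-.5,.5)); b.append(cv2.imread("pics/tmp.png")[:,:266])
cv2.imwrite("pics/w17b.png",np.hstack(a));cv2.imwrite("pics/s17b.png",np.hstack(b))
```

```text
[ 459.00421865 -288.03996952  247.9591544 ] [-3.14061693e+00 -1.54826352e-04  1.22773028e+00] 21.346207482034572 [ 0.44536924 -0.64908666 -1.91767948] [-0.07976822 -0.05696974 -0.00673173]
```

View pics/w17.png

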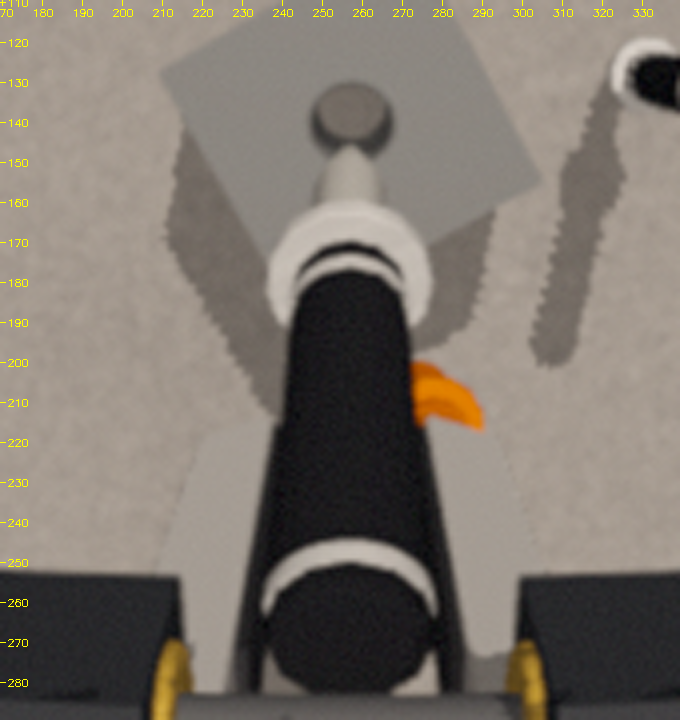

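View pics/w17b.png

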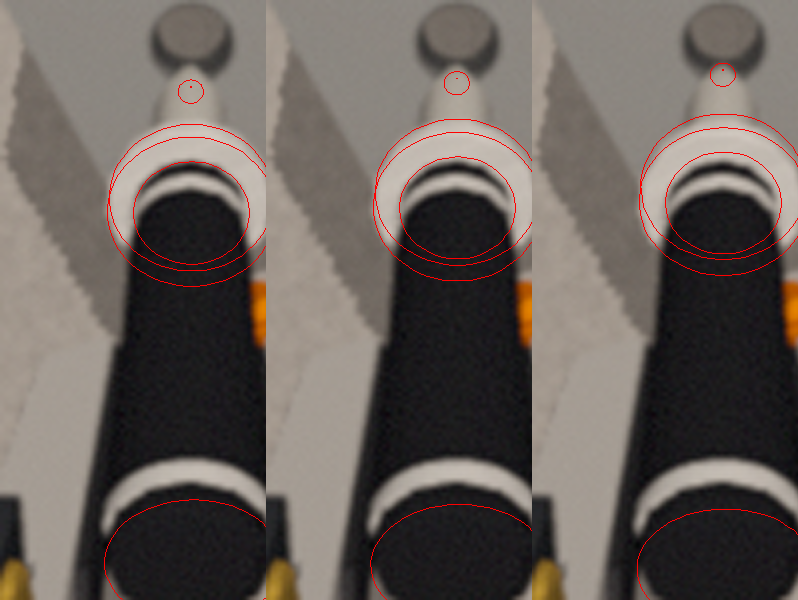

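View pics/s17b.png

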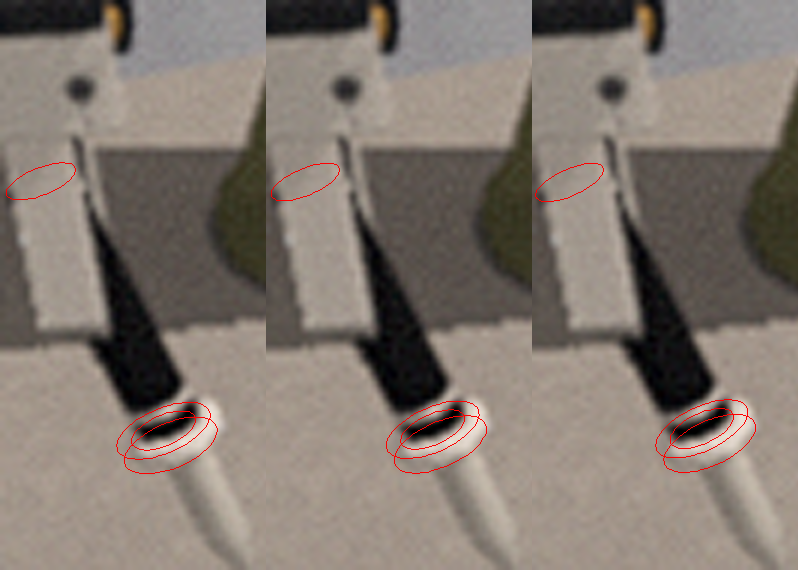

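Run:
```python
from fit2 import *
s=manip.read_state()
print(fit2(s,250.2,159.5),fit2(s,250.2,159.5,tip_v=145.8),fit2(s,250.2,159.5,tip_v=145.8,dfix=125))
print(fit(s,250.2,159.5,145.8,np.array([136.2,172.8])))
```

```text
(array([ 14.19,   6.74, 128.  ]), array([0., 0., 0.])) (array([ 14.43,   6.68, 128.22]), array([ 0.1 , -0.35,  0.11,  0.27])) (array([ 13.98,   8.42, 125.39]), array([ 0.17, -0.62,  0.2 ,  0.47]))
(array([ 12.98758714,  12.9502384 , 117.86965871]), array([ 0.51757399, -1.6956973 ,  0.54930519, -2.02606826, -0.59201672,
        0.94141645]))
```

View pics/s17.png

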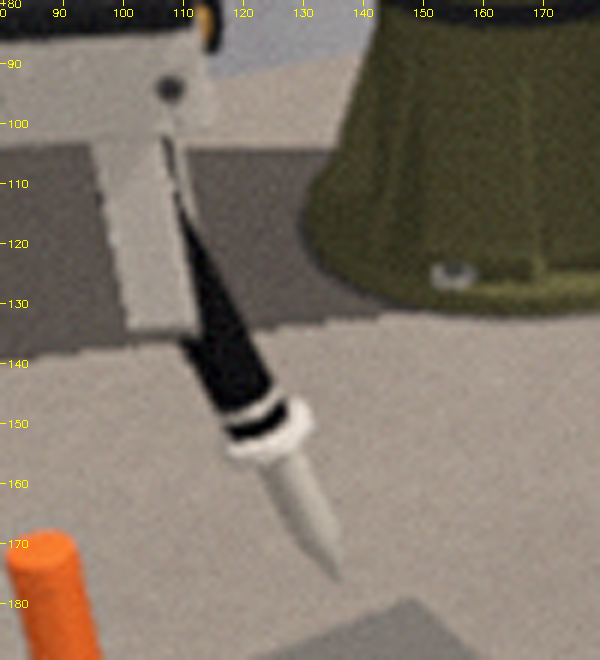

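Run:
```python
from fit2 import *
s=manip.read_state()
x,f=fit(s,250.2,159.5,145.8,np.array([136.0,176.2])); print(x,f)
for ph,o,d in ((14.8,5.2,128),(14.4,6.7,128.2),x):
    P=probe(s,np.radians(ph),d,o); print(P,proj("scene",P)+[-.47,.49])
```

```text
[ 14.10078456   7.96458255 126.1232676 ] [ 0.16586197 -0.54116749  0.4206419  -0.37534648  0.0634632   0.2188993 ]
[ 471.61883519 -252.21889329  121.11734326] [135.73339894 176.91716264]
[ 471.84869121 -251.57351477  120.69854369] [136.10061309 177.05415193]
[ 471.88770039 -251.47140305  122.5479232 ] [136.0317316  176.30944965]
```

Call:
{"fn": "carry_out", "kwargs": {"deltas": [[[1,-0.1,-0.3],0,0],[[2,-0.25,-0.4],0,0],[[3,-0.38,-0.3],0,0],[[3,-0.38,0],0,0],[[3,-0.38,0],0,0],[[3,-0.38,0],0,0],[[3,-0.38,0],0,0],[[3,-0.37,0],0,0],[[3,-0.37,0],0,0],[[2.2,-0.3,0],0,0],[[1.4,-0.15,0],0,0],[[0.7,-0.05,0.3],0,0],[[0.3,0,0.6],0,0],[[0,0,0.8],0,0],[[0,0,0.5],0,0],[[0,0,0],0,0],[[0,0,0],0,0],[[0,0,0],0,0]]}}

```text
clock: 22.07
eef_pos: [522.6, -7.6, 236.8]
eef_rot: [3.141, 0.0, 1.227]
wrist_force: [-0.8, 0.2, -0.8]
finger_gap: 21.7
```

Run:
```python
from fit2 import *
s=manip.read_state(); print(s['eef_pos'],s['eef_rot'],s['finger_gap'],s['wrist_force'],s['moment'])
print(probe(s,np.radians(14.8),128,5.2))
q,d=vision.camera("scene"); crop(q,210,70,340,200,6,"s18")
p,d=vision.camera("wrist"); crop(p,170,110,340,290,4,"w18")
q,d=vision.camera("top"); crop(q,160,180,290,290,6,"t18")
```

```text
[522.56137173  -7.60602397 236.78966284] [3.14145328e+00 5.25164839e-07 1.22691557e+00] 21.661408519179567 [-0.77904262  0.17935167 -0.84187679] [-0.03279218 -0.03729438  0.00279689]
[535.35471514  28.06627007 110.03625043]
```

View pics/s18.png

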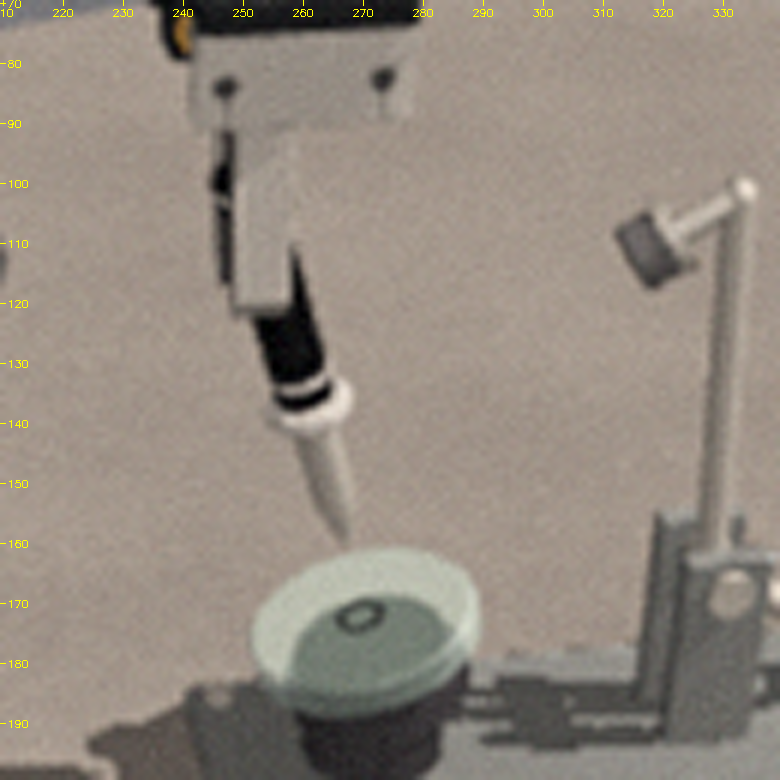

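View pics/w18.png

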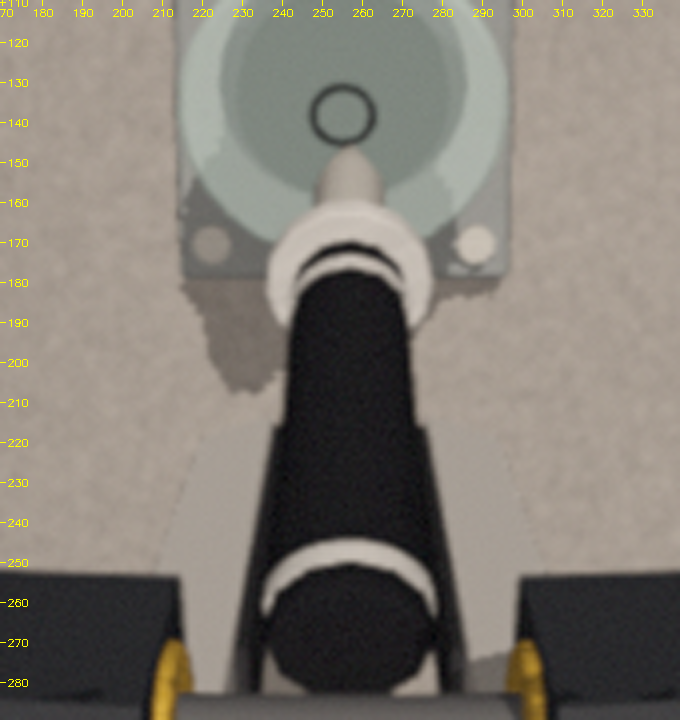

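View pics/t18.png

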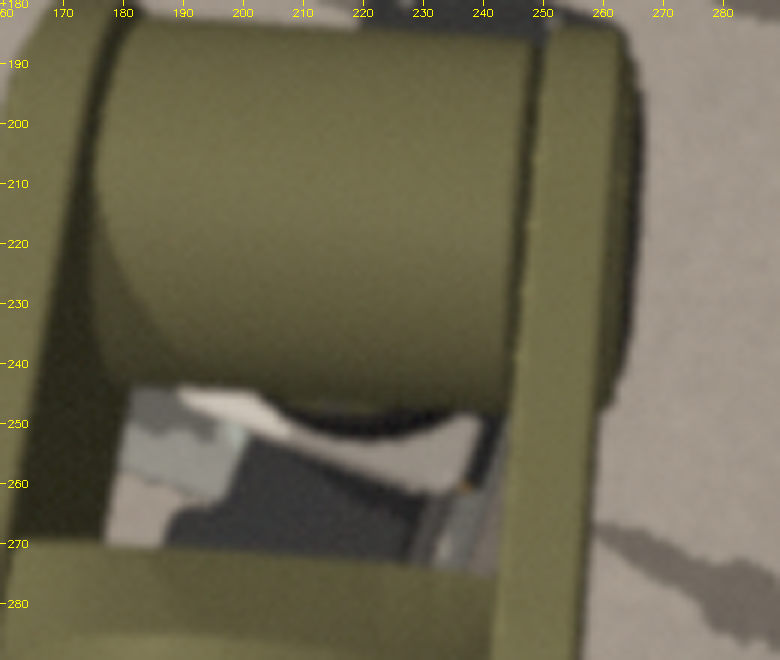

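Run:
```python
from fit2 import *
s=manip.read_state(); Rm=R.from_euler('xyz',[np.pi,0,s['eef_rot'][2]]).as_matrix()
sc=(269.6+.47-0,172.2-.49)
print(tri([("wrist",255.9,138.2),("scene",*sc),("top",216.7,243.5)]),tri([("wrist",255.9,138.2),("scene",*sc)]))
for du in (0,.7):
    m=atz("wrist",255.2+du,138.2,75.); print(m, Rm.T@(m-s['eef_pos']))
m=atz("top",216.7,243.5,75); print(m,Rm.T@(m-s['eef_pos']))
m=atz("scene",*sc,75); print(m,Rm.T@(m-s['eef_pos']))
# station yaw check: base edges in wrist
a=[atz("wrist",u,v,12) for u,v in ((170+180/4-.5,110+110/4-.5),(170+184/4-.5,110+275/4-.5),(170+511/4-.5,110+110/4-.5),(170+503/4-.5,110+272/4-.5))]
print(a)
```

```text
(array([536.66190431,  36.03109387,  77.93299674]), [np.float64(0.5342922676813837), np.float64(0.3979583373784496), np.float64(0.28924821820208674)]) (array([536.40641461,  36.17099198,  77.72638379]), [np.float64(0.4222695909797255), np.float64(0.4222695909797279)])
[535.3588773   35.86666074  75.        ] [ 44.95843159  -2.56326836 161.94187414]
[536.06437213  35.61348434  75.        ] [ 44.95761518  -1.81372144 161.94187414]
[537.26085613  36.23293295  75.        ] [ 45.94379738  -0.89571535 161.94187414]
[533.27040961  38.77805485  75.        ] [ 46.99650099  -5.51016266 161.94187414]
[array([484.42031335,  50.46758748,  12.        ]), array([465.88870666,  -0.93765233,  12.        ]), array([584.88263371,  14.42793643,  12.        ]), array([565.55295899, -35.58154527,  12.        ])]
```

Call:
{"fn": "carry_out", "kwargs": {"deltas": [[[0.12,-0.06,0.5],0,0],[[0.12,-0.06,0.7],0,0],[[0.1,-0.06,0.7],0,0],[[0.06,0,0.4],0,0],[[0,0,0.2],0,0],[[0,0,0],0,0],[[0,0,0],0,0],[[0,0,0],0,0]], "grip_force": 30}}

```text
clock: 22.88
eef_pos: [522.3, -2.7, 211.9]
eef_rot: [3.141, -0.0, 1.228]
wrist_force: [0.4, -0.1, -0.7]
finger_gap: 21.6
```

Run:
```python
from fit2 import *
s=manip.read_state(); print(s['eef_pos'],s['eef_rot'],s['finger_gap'],s['wrist_force'],s['moment'])
F=[]
for i in range(4):
    p,d=vision.camera("wrist"); F.append(manip.read_state()['wrist_force'])
print(np.array(F).round(2),np.mean(F,0))
crop(p,170,110,340,290,4,"w19")
for i in range(2):
    q,d=vision.camera("scene"); print(manip.read_state()['wrist_force'])
crop(q,225,110,325,200,8,"s19")
```

```text
[522.34551271  -2.71594949 211.91502357] [ 3.14112313e+00 -1.26585185e-04  1.22774582e+00] 21.578198520947172 [ 0.44763947 -0.12784163 -0.65660397] [-0.04650357 -0.0065376  -0.02075214]
[[-0.32 -0.81 -1.07]
 [-0.34 -0.28 -1.16]
 [-0.01 -0.7  -1.9 ]
 [-0.73  0.07 -1.6 ]] [-0.35084981 -0.43073638 -1.430923  ]
[ 0.24403968 -0.34683861 -1.2090472 ]
[-0.44902062 -0.24130623 -1.27376136]
```

View pics/s19.png

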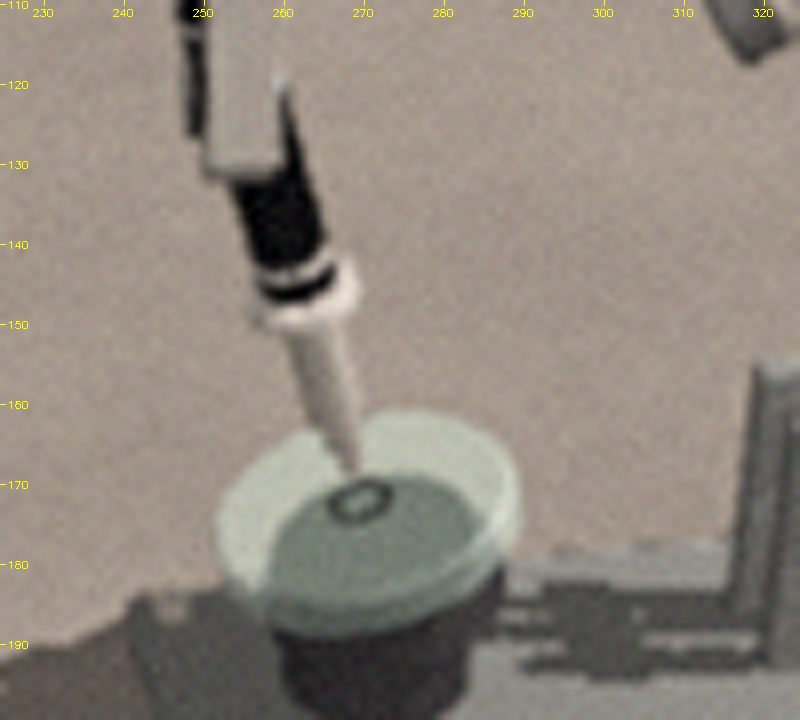

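View pics/w19.png

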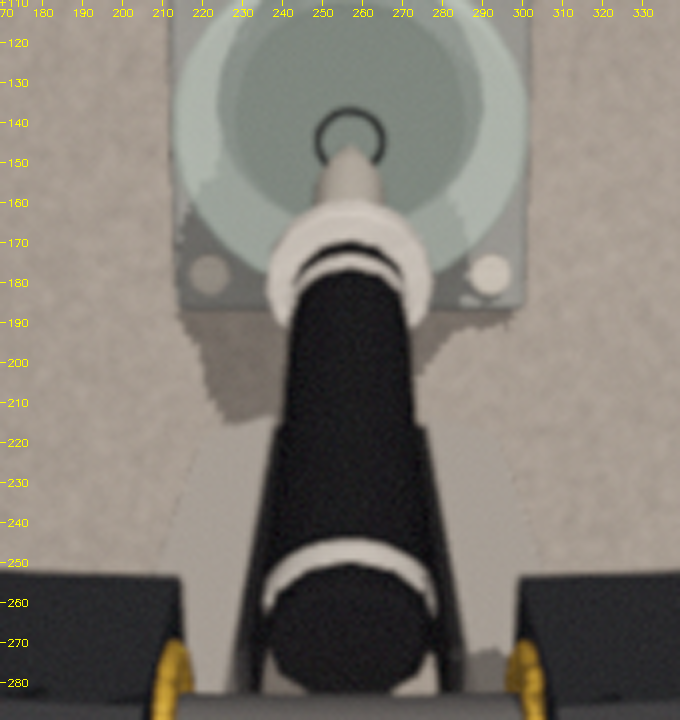

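Run:
```python
from fit2 import *
s=manip.read_state(); Rm=R.from_euler('xyz',s['eef_rot']).as_matrix()
print("mark tri",tri([("wrist",257.2+.5,144.5),("scene",269.6+.47,172.1-.49)]))
for z in (75,76,77.5):
    m=Rm.T@(atz("wrist",257.2+.5,144.5,z)-s['eef_pos']); d=(m[2]-126.3)
    print(z,m, "tip after axis travel dz:",38.2+d*np.tan(np.radians(15)), 0)
```

```text
mark tri (array([536.28933723,  36.31743371,  77.88490037]), [np.float64(0.35537812838285326), np.float64(0.3553781283828759)])
75 [ 4.08010639e+01 -3.48099717e-02  1.36770223e+02] tip after axis travel dz: 41.00548773616161 0
76 [ 4.09089320e+01 -3.69738594e-02  1.35770231e+02] tip after axis travel dz: 40.73754079373563 0
77.5 [ 4.10707341e+01 -4.02196909e-02  1.34270244e+02] tip after axis travel dz: 40.33562038009666 0
```

Call:
{"fn": "carry_out", "kwargs": {"deltas": [[[0.05,0,0.19],0,0],[[0.05,0,0.19],0,0],[[0.05,0,0.19],0,0],[[0.03,0,0.1],0,0],[[0,0,0],0,0],[[0,0,0],0,0],[[0,0,0],0,0]]}}

```text
clock: 23.77
eef_pos: [522.8, -1.0, 205.0]
eef_rot: [-3.142, 0.0, 1.228]
wrist_force: [-0.6, 0.0, -1.3]
finger_gap: 21.8
```

```bash
cat > look.py <<'E'
from fit2 import *
import sys
k=sys.argv[1]
s=manip.read_state(); print(s['eef_pos'],s['eef_rot'],s['finger_gap'])
F=[];M=[]
for i in range(3):
    p,d=vision.camera("wrist"); t=manip.read_state();F.append(t['wrist_force']);M.append(t['moment'])
for i in range(3):
    q,d=vision.camera("scene"); t=manip.read_state();F.append(t['wrist_force']);M.append(t['moment'])
print(np.mean(F,0).round(2),np.std(F,0).round(2),np.mean(M,0).round(3),t['clock'])
a=cv2.resize(p[125:215,210:305,::-1],None,fx=4,fy=4,interpolation=cv2.INTER_CUBIC)
b=cv2.resize(q[140:200,240:310,::-1],None,fx=6,fy=6,interpolation=cv2.INTER_CUBIC)
cv2.imwrite(f"pics/L{k}.png",np.hstack([a,b[:360]]))
E
python3 look.py 20
```

```text
[522.81991736  -0.99773681 204.96609854] [-3.14157473e+00  1.98389030e-05  1.22777618e+00] 21.777141901926868
[ 0.05  0.16 -1.32] [0.85 0.22 0.32] [-0.029 -0.042  0.008] 24.0667
```

View pics/L20.png

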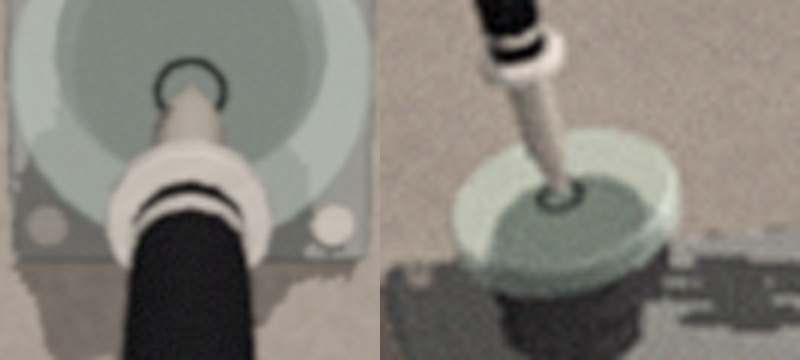

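Call:
{"fn": "carry_out", "kwargs": {"deltas": [[[0.026,0,0.1],0,0],[[0,0,0],0,0],[[0.026,0,0.1],0,0],[[0,0,0],0,0],[[0,0,0],0,0]]}}

```text
clock: 24.48
eef_pos: [523.0, -0.5, 202.9]
eef_rot: [-3.141, 0.0, 1.228]
wrist_force: [0.6, -0.5, -1.2]
finger_gap: 21.4
```

```bash
python3 look.py 21
```

```text
[ 5.22968838e+02 -4.74755944e-01  2.02876784e+02] [-3.14144738e+00  1.88725738e-05  1.22779987e+00] 21.426368555553793
[-0.3  -0.32 -0.86] [0.27 0.19 0.3 ] [-0.044 -0.059 -0.008] 24.7833
```

Call:
{"fn": "carry_out", "kwargs": {"deltas": [[[0.026,0,0.1],0,0],[[0,0,0],0,0],[[0,0,0],0,0]]}}

```text
clock: 25.03
eef_pos: [523.1, -0.3, 202.0]
eef_rot: [3.141, -0.0, 1.228]
wrist_force: [-0.2, -0.6, -0.2]
finger_gap: 21.8
```

```bash
python3 look.py 22
```

```text
[ 5.23125357e+02 -2.81219192e-01  2.01975942e+02] [ 3.14146227e+00 -3.98258407e-06  1.22771861e+00] 21.75735781296202
[ 0.33  0.03 -0.37] [0.47 0.37 0.36] [-0.058 -0.081 -0.023] 25.3333
```

View pics/L22.png

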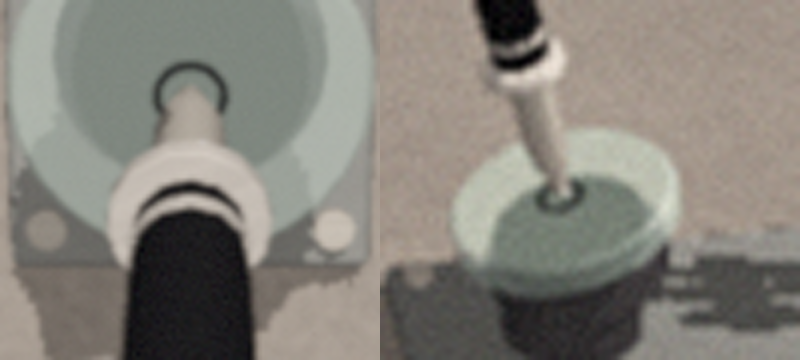

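Call:
{"fn": "carry_out", "kwargs": {"deltas": [[[0.026,0,0.1],0,0],[[0,0,0],0,0],[[0.026,0,0.1],0,0],[[0,0,0],0,0],[[0,0,0],0,0]]}}

```text
clock: 25.75
eef_pos: [523.3, 0.2, 200.0]
eef_rot: [3.142, -0.0, 1.228]
wrist_force: [0.5, -0.1, 1.6]
finger_gap: 21.5
```

```bash
python3 look.py 23
```

```text
[5.23288592e+02 2.19930638e-01 1.99967776e+02] [ 3.14150591e+00 -2.89206908e-05  1.22770079e+00] 21.54434207139919
[-0.22 -0.46  0.84] [0.39 0.39 0.51] [-0.112 -0.104  0.012] 26.05
```

Call:
{"fn": "carry_out", "kwargs": {"deltas": [[[0.026,0,0.1],0,0],[[0,0,0],0,0],[[0,0,0],0,0]]}}

```text
clock: 26.3
eef_pos: [523.4, 0.5, 199.0]
eef_rot: [3.142, -0.0, 1.228]
wrist_force: [-0.2, -0.2, 1.8]
finger_gap: 21.2
```

```bash
python3 look.py 24
```

```text
[5.23365304e+02 4.75384043e-01 1.98962453e+02] [ 3.14150622e+00 -6.18451510e-06  1.22776369e+00] 21.213277019642728
[-0.05 -0.71  1.63] [0.55 0.58 0.74] [-0.159 -0.128 -0.024] 26.6
```

View pics/L24.png

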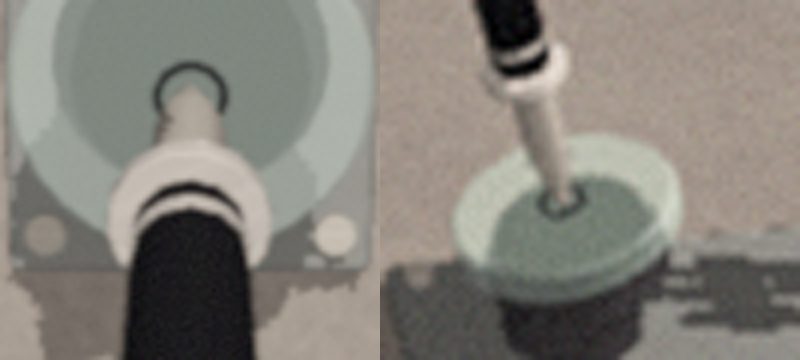

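Call:
{"fn": "carry_out", "kwargs": {"deltas": [[[0.01,0,0.04],0,0],[[0,0,0],0,0],[[0,0,0],0,0],[[0,0,0],0,0]]}}

```text
clock: 26.93
eef_pos: [523.4, 0.6, 198.6]
eef_rot: [3.142, -0.0, 1.228]
wrist_force: [-0.1, 0.1, 1.2]
finger_gap: 21.5
```

Run:
```python
from fit2 import *
F=[];p=[];q=[]
for i in range(30):
    a,_=vision.camera("wrist" if i%2 else "scene"); (p if i%2 else q).append(a.astype(np.float32)); s=manip.read_state();F.append(s['wrist_force'])
F=np.array(F);print(F.mean(0),F.std(0)/30**.5,s['eef_pos'],s['eef_rot'],s['clock'],s['finger_gap'])
p=np.mean(p,0).astype(np.uint8);q=np.mean(q,0).astype(np.uint8)
cv2.imwrite("pics/pavg.png",p[:,:,::-1]);cv2.imwrite("pics/qavg.png",q[:,:,::-1])
a=[];b=[]
for f,o in ((13.5,6.),(15,5.),(16.5,4)):
    overlay("wrist",p,s,np.radians(f),(210,130,305,280),4,"tmp",off=o,dpx=(-.7,0)); a.append(cv2.imread("pics/tmp.png")[:,:266])
    overlay("scene",q,s,np.radians(f),(235,100,285,185),6,"tmp",off=o,dpx=(-.5,.5)); b.append(cv2.imread("pics/tmp.png")[:,:266])
cv2.imwrite("pics/w30.png",np.hstack(a));cv2.imwrite("pics/s30.png",np.hstack(b))
crop(p,210,120,310,260,5,"w30c"); crop(q,230,90,340,200,7,"s30c")
```

```text
[ 0.18482239 -0.6588209   1.67125446] [0.07547541 0.09202383 0.09457405] [523.36726566   0.57195693 198.53473008] [-3.14156546e+00 -1.36688159e-05  1.22774117e+00] 28.4333 21.720593790343603
```

View pics/s30c.png

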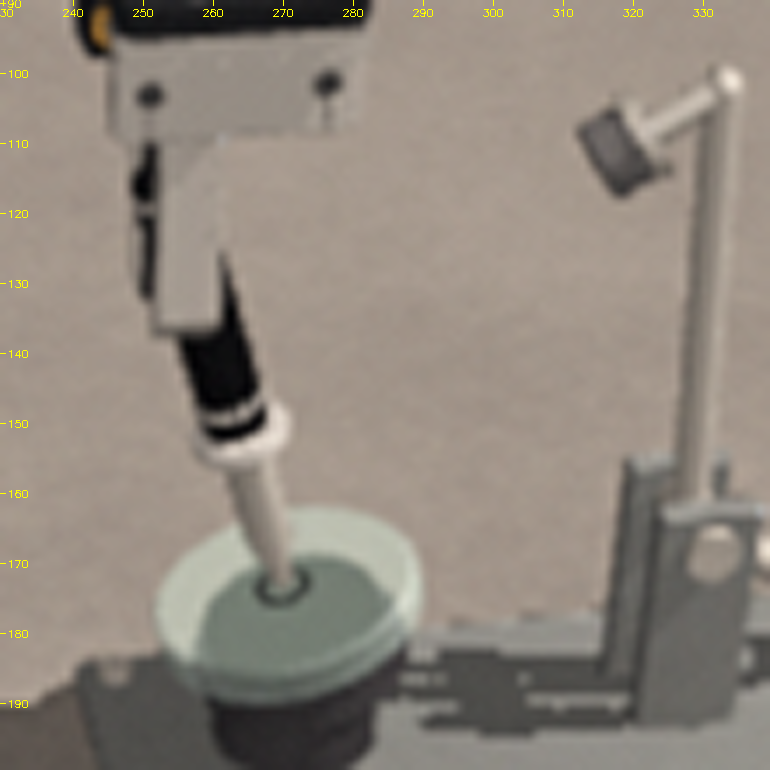

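View pics/s30.png

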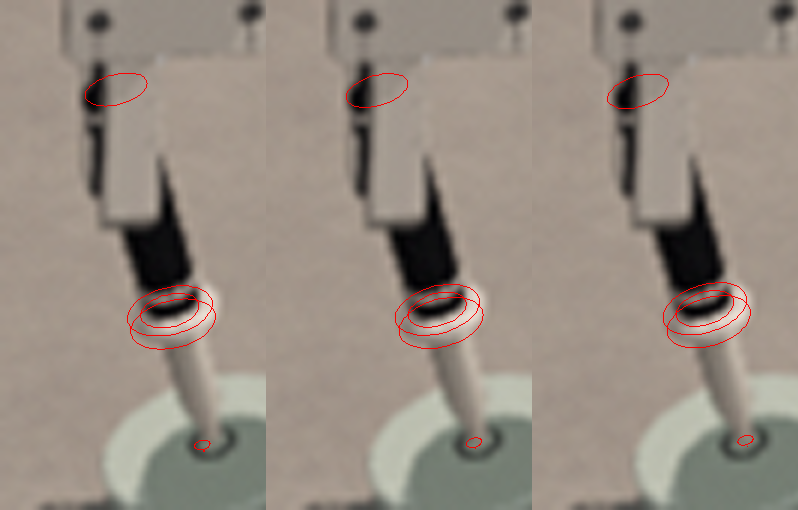

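View pics/w30c.png

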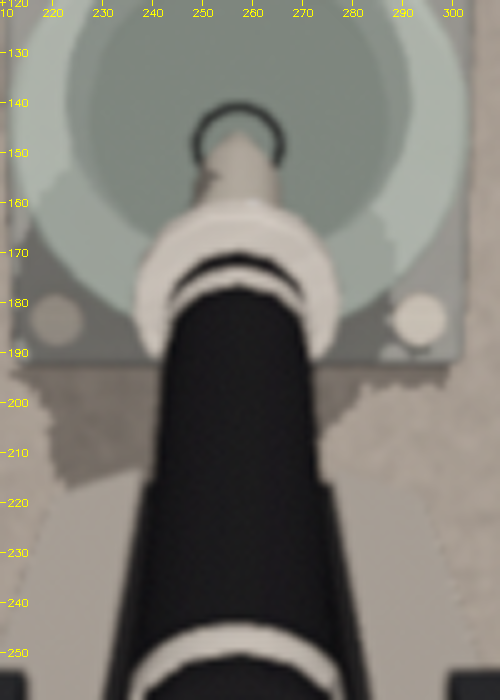

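Run:
```python
from cell import workorder, manip
s=manip.read_state(); print(s['clock'],s['finger_gap'],s['wrist_force'])
print(workorder.sign_off())
```

```text
28.4333 21.720593790343603 [-0.06116846 -0.70072124  1.58993658]
the job is handed in; nothing more can be done
None
```

The job is done and handed in at 28.4 s, with the probe still gripped at 30 N and pressing on the glass; sign-off gives no verdict.

**What I did**
- **Hold-down arm:** I pushed the T-bar down with the closed fingers until it hit its stop. The push rose from about 8 N to about 20 N with almost no more movement. The last scene picture shows the arm still standing up.
- **Probe:** I took the larger black probe from the stand. The tool only points straight down, so I tilted the probe in the jaws by levering its shank against the edge of the stand hole.
- **Regrip:** The first tilt came out at about 10°, with the probe off-centre on the pads. I put it back, gripped it again offset, and repeated. I then brought it down on the ring along its own axis.

**Last checks**
- **Tip in the ring:** the tip is inside the ring in both the scene and wrist pictures, within about 1–2 mm of its centre.
- **Square to the glass:** the tilt came out between 14.1° and 14.9°, depending on the fit, against the required 15°.
- **Glass depth:** the extra force along the probe was about 3.1 N, which means about 3.7 mm. The travel since contact gives roughly 3.7–4.4 mm, depending on where contact is put. The target was 4 mm.
- **Other things:** my moves kept clear of the tumbler, mug, stone and both other probes. I did not check their positions separately at the end.

**What disagreed:**
- The cameras put the ring at about 77.7 mm above the table, while the text says 75 mm. I set the depth from contact and force instead.
- The last T-bar check, with the bar partly hidden, was off by about 7 mm along the station; its height agreed (37.7 mm against 37 mm).

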